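# Load the tempering block and set its selector rod to hold

### The arm

A 6-joint arm with a two-finger parallel gripper is mounted at the origin on the work surface. World frame = base frame: x ahead of the robot, y to its left, z up, the work surface at z = 0. Lengths are in m, angles in rad, forces in N, time in s.
With the tool pointing down it reaches from about 0.25 to 0.775 m from the base axis. Payload 4 kg.
Tool frame: the origin (TCP) lies between the finger pads; the fingertips stand 14 mm ahead of it and the grasp point (between the pads) lies 5 mm behind it (robot.tips_ahead is the distance from the TCP to the fingertips, in m); z points along the fingers, y is the direction in which the jaws open and shut (so a half turn about z gives the same grasp; the last joint's range is limited). The gripper opens to 94 mm and grips with 3 to 60 N. Pads are 16 mm wide; open, the fingers measure 119 mm over their backs; the gripper's body (75 mm by 177 mm) begins 78 mm behind the grasp point.
Start: joints at [1.021, 0.087, 1.371, -0, 1.684, -0.103], TCP at [0.238, 0.496, 0.22] pointing down, gripper open.
Joint ranges: [-3.1, 3.1], [-0.76, 2.03], [0.27, 2.55], [-1.08, 4.22], [0.17, 2.65], [-2.57, 2.57]. Speed limits (rad/s): [2.79, 2.79, 3.14, 3.14, 3.14, 3.14].

### API

Orientations are given as [roll, pitch, yaw] about the fixed x, y, z axes, in that order (R = Rz(yaw) Ry(pitch) Rx(roll)).
In Python, from bench import robot, optics, job gives the robot as it stands.
- The arm moves only by the tool apply_moves, never from a script. Its argument "moves" is a list of rows, each a list of 3 entries, a list of its own where there are three numbers: the shift along the tool's x, y, z in cm, then the turn, a rotation vector about the tool's x, y, z in rad, then the opening, from 0 (shut) to 1 (fully open). In form: [[[tx, ty, tz], [rx, ry, rz], grip], ...]. A call has exactly 10 rows; each row is the pose to reach, as a shift and turn from the pose commanded when the call began, along the tool's axes at that moment; what a row does not reach only later rows make up. A row lasts 1/12 s, in which the tool goes at most 41.7 mm and 7.16 degrees, less where a joint would pass 70% of its speed; a pose out of reach is approached as far as the arm can. A call with a gripper value outside its range is refused whole. The fingers move at their own pace and stop on an object; the grip force is fixed at half the most. Time passes only in rows, so rows that repeat a pose let the fingers close, or fill a call up. It gives the time, the measured TCP pose, the force and the opening at its end, in the units of the state.
- robot.get_obs(): the state, without advancing time (a new reading comes with each control period).
- optics.snapshot(name): name is "scene" or "top" or "wrist"; returns the picture (480x640x3 uint8, red, green, blue); there is no depth.
- optics.get_calibration(name): a dict with "fx", "fy", "cx", "cy" (pixels), "rvec" (rotation vector, rad) and "tvec" (3), from world to camera coordinates, as OpenCV has them. Camera axes: x right, y down, z forward; pixel columns grow to the right and rows downward; lengths in m; the calibration is good to about 2 mm. A picture is of the moment at which its call begins: read the wrist's pose just before it. get_calibration takes no time and is no camera call; for the wrist camera it gives the pose at the moment of the call.
- job.close_job(): hands the job in, once; it reports no verdict.
The state is a dict: "time": time; "joint_positions": joint angles; "qvel": joint speeds; "joint_torque": joint torques, N m; "tool_pos": TCP position; "ee_rot": TCP orientation; "wrist_force": force on the tool from outside, world axes, zero at the start; "wrist_torque": the same for the moment, N m; "width": finger opening in m.
Only numpy, scipy, OpenCV 4.12 (cv2) and the standard library are available. Lean on these libraries where they do the work, as an engineer would, in place of code of your own. Each camera call takes 0.05 s, during which the arm holds its last target.

### The job

Pull the selector rod of the tempering block all the way out to its load position, then stand a spare sample tin in every cell that is empty, one upright in each, leaving the tins already in the block where they are. When every cell is filled, push the rod back in to its middle click (hold) and let go. Leave the scraper, brush, brass mould, beaker and wash bottle alone.

Things in the scene. Friction and masses are not known exactly. Their poses are not given: they have to be found in the camera images.
- cell0 (a point): centre of a seated tin in a cell (row nearer the robot, the end away from the rod) of the aluminium block: a square pocket 60 by 60 mm, 35 mm deep, floor 40 mm and rim 75 mm above the bench; the point is 40 mm above the cell's floor. Cells are 86 mm apart both ways. x axis away from the robot, -y the way the rod comes out, z up. 
- cell1 (a point): centre of a seated tin in a cell (row nearer the robot, the middle) of the aluminium block: a square pocket 60 by 60 mm, 35 mm deep, floor 40 mm and rim 75 mm above the bench; the point is 40 mm above the cell's floor. Cells are 86 mm apart both ways. x axis away from the robot, -y the way the rod comes out, z up. 
- cell2 (a point): centre of a seated tin in a cell (row nearer the robot, the rod's end) of the aluminium block: a square pocket 60 by 60 mm, 35 mm deep, floor 40 mm and rim 75 mm above the bench; the point is 40 mm above the cell's floor. Cells are 86 mm apart both ways. x axis away from the robot, -y the way the rod comes out, z up. 
- cell3 (a point): centre of a seated tin in a cell (row farther from the robot, the end away from the rod) of the aluminium block: a square pocket 60 by 60 mm, 35 mm deep, floor 40 mm and rim 75 mm above the bench; the point is 40 mm above the cell's floor. Cells are 86 mm apart both ways. x axis away from the robot, -y the way the rod comes out, z up. A control box 96 mm high begins 59 mm beyond it in +x
- cell4 (a point): centre of a seated tin in a cell (row farther from the robot, the middle) of the aluminium block: a square pocket 60 by 60 mm, 35 mm deep, floor 40 mm and rim 75 mm above the bench; the point is 40 mm above the cell's floor. Cells are 86 mm apart both ways. x axis away from the robot, -y the way the rod comes out, z up. A control box 96 mm high begins 59 mm beyond it in +x
- cell5 (a point): centre of a seated tin in a cell (row farther from the robot, the rod's end) of the aluminium block: a square pocket 60 by 60 mm, 35 mm deep, floor 40 mm and rim 75 mm above the bench; the point is 40 mm above the cell's floor. Cells are 86 mm apart both ways. x axis away from the robot, -y the way the rod comes out, z up. A control box 96 mm high begins 59 mm beyond it in +x
- loaded0_mid (a point): plain steel lidded sample tin, an upright cylinder 54 mm in diameter and 80 mm tall, 0.2 to 0.42 kg, heavy in its base; the point is its centre, 40 mm above its underside, z along its axis (up when it stands). If present it already stands in cell 0 at the start (None if that cell is empty); it stays there
- loaded1_mid (a point): plain steel lidded sample tin, an upright cylinder 54 mm in diameter and 80 mm tall, 0.2 to 0.42 kg, heavy in its base; the point is its centre, 40 mm above its underside, z along its axis (up when it stands). If present it already stands in cell 1 at the start (None if that cell is empty); it stays there
- loaded2_mid (a point): plain steel lidded sample tin, an upright cylinder 54 mm in diameter and 80 mm tall, 0.2 to 0.42 kg, heavy in its base; the point is its centre, 40 mm above its underside, z along its axis (up when it stands). If present it already stands in cell 2 at the start (None if that cell is empty); it stays there
- loaded3_mid (a point): plain steel lidded sample tin, an upright cylinder 54 mm in diameter and 80 mm tall, 0.2 to 0.42 kg, heavy in its base; the point is its centre, 40 mm above its underside, z along its axis (up when it stands). If present it already stands in cell 3 at the start (None if that cell is empty); it stays there
- loaded4_mid (a point): plain steel lidded sample tin, an upright cylinder 54 mm in diameter and 80 mm tall, 0.2 to 0.42 kg, heavy in its base; the point is its centre, 40 mm above its underside, z along its axis (up when it stands). If present it already stands in cell 4 at the start (None if that cell is empty); it stays there
- loaded5_mid (a point): plain steel lidded sample tin, an upright cylinder 54 mm in diameter and 80 mm tall, 0.2 to 0.42 kg, heavy in its base; the point is its centre, 40 mm above its underside, z along its axis (up when it stands). If present it already stands in cell 5 at the start (None if that cell is empty); it stays there
- spare0_mid (a point): plain steel lidded sample tin, an upright cylinder 54 mm in diameter and 80 mm tall, 0.2 to 0.42 kg, heavy in its base; the point is its centre, 40 mm above its underside, z along its axis (up when it stands). A spare: stands on the open bench beside the block at the start (None if absent). Four or five are present; the free gap to the next tin is at least 30 mm
- spare1_mid (a point): plain steel lidded sample tin, an upright cylinder 54 mm in diameter and 80 mm tall, 0.2 to 0.42 kg, heavy in its base; the point is its centre, 40 mm above its underside, z along its axis (up when it stands). A spare: stands on the open bench beside the block at the start (None if absent). Four or five are present; the free gap to the next tin is at least 30 mm
- spare2_mid (a point): plain steel lidded sample tin, an upright cylinder 54 mm in diameter and 80 mm tall, 0.2 to 0.42 kg, heavy in its base; the point is its centre, 40 mm above its underside, z along its axis (up when it stands). A spare: stands on the open bench beside the block at the start (None if absent). Four or five are present; the free gap to the next tin is at least 30 mm
- spare3_mid (a point): plain steel lidded sample tin, an upright cylinder 54 mm in diameter and 80 mm tall, 0.2 to 0.42 kg, heavy in its base; the point is its centre, 40 mm above its underside, z along its axis (up when it stands). A spare: stands on the open bench beside the block at the start (None if absent). Four or five are present; the free gap to the next tin is at least 30 mm
- spare4_mid (a point): plain steel lidded sample tin, an upright cylinder 54 mm in diameter and 80 mm tall, 0.2 to 0.42 kg, heavy in its base; the point is its centre, 40 mm above its underside, z along its axis (up when it stands). A spare: stands on the open bench beside the block at the start (None if absent). Four or five are present; the free gap to the next tin is at least 30 mm
- rod (a joint): travel of the selector rod in m: 0 fully in (run), 0.03 middle click (hold), 0.06 fully out (load, end stop). Spring detents: each of the three clicks draws the rod home from about 12 mm either side; leaving a click takes about 8 N, falling to nothing half-way (where friction may leave it standing). It starts at the inner click
- knob (a point): centre of the grip of the rod's black knob: a horizontal cylinder 30 mm in diameter and 40 mm long along the rod, with a flange 42 mm in diameter and 8 mm thick at its outer end; 55 mm above the bench. Moves along its own -y as the rod comes out (the block's axes). Best taken from above. Gap from the block's steel guide plate to the knob: 40 mm fully in, 70 mm middle, 100 mm out
- scraper: bystander, to be left alone: flat metal scraper, 190 mm, lying between the spare tins; origin at its underside
- brush: bystander, to be left alone: cleaning brush, 200 mm, lying near the robot; origin at its underside
- mould: bystander, to be left alone: flanged brass dough mould, 72 mm across, 24 mm high; origin at its underside
- beaker: bystander, to be left alone: glass beaker, 80 mm across, 100 mm high; origin at its underside
- washbottle: bystander, to be left alone: white plastic wash bottle, 68 mm across, 170 mm high; origin at its underside
There are look-alikes about, which are no part of the job. What is shaped like the beaker but purple is not meant.

How it is judged:
By the outcome, as a careful person would: the job done as asked, in the order asked, and still so for the second after the job is handed in, with the robot touching nothing.
Of loaded0, loaded1, loaded2, loaded3, loaded4, loaded5 only 2 to 3 are there at a start; the rules pass over those that are not, and their reading is None.
Of spare0, spare1, spare2, spare3, spare4 only 4 to 5 are there at a start; the rules pass over those that are not, and their reading is None.
At some moment in a run one of spare0, spare1, spare2, spare3, spare4 may be knocked a few centimetres aside while the robot is not near it.
It also fails if it takes over 200 s, if anything falls off the work surface, if the arm or the gripper's body presses on something with over 40 N, if the wrist force passes 120 N, or if a joint passes its speed limit or range.

## Working session

There is one attempt and no reset: what is moved stays moved. The work goes in short steps, Python scripts to look and compute and a tool call to move; the robot and the scene stay as the last step left them, time stands still between calls to the robot, and variables do not carry over. Pictures are saved under pics/ and viewed, and the job is handed in when it is done.

Besides the shell and the picture viewer there is one more tool, called in YAML: its name, and indented under it one key for each argument. apply_moves: Moves the arm, as the interface text tells. Its arguments: {"type":"object","properties":{"moves":{"type":"array"}},"required":["moves"]}

```bash
ls; mkdir -p pics; python3 - <<'E'
from bench import robot, optics, job
import cv2
print(robot.get_obs())
for n in ["scene","top","wrist"]:
    c=optics.get_calibration(n); print(n,c)
    cv2.imwrite(f"pics/{n}0.png",cv2.cvtColor(optics.snapshot(n),cv2.COLOR_RGB2BGR))
E
```

```text
pics
{'time': 0.0, 'joint_positions': array([ 1.02087580e+00,  8.79587743e-02,  1.37224996e+00,  2.35014238e-05,
        1.68357710e+00, -1.03072458e-01]), 'qvel': array([ 5.49301563e-04,  7.06505288e-05,  2.75339503e-04,  3.44377456e-04,
       -5.46500713e-05, -3.81561600e-04]), 'joint_torque': array([ 1.01876129e-03, -3.40178061e+01, -3.02433515e+01,  7.17389211e-02,
        3.28240881e-02, -1.51842705e-04]), 'tool_pos': array([0.23738342, 0.49556688, 0.21830425]), 'ee_rot': array([-3.13941352e+00, -2.48890108e-04,  2.69474693e+00]), 'wrist_force': array([0.24934812, 0.61178438, 0.92748424]), 'wrist_torque': array([-0.0135541 , -0.01500751,  0.01803879]), 'width': 0.0940514158692131}
scene {'fx': 602.8084610085946, 'fy': 602.8084610085946, 'cx': 309.4691270644752, 'cy': 240.13608759294988, 'rvec': array([ 0.77279282,  2.43273708, -1.25359048]), 'tvec': array([ 0.46424597, -0.05351749,  1.73914744])}
top {'fx': 443.54397496865585, 'fy': 443.54397496865585, 'cx': 318.0468276724562, 'cy': 236.14713872489085, 'rvec': array([ 2.19590417, -2.14552543,  0.09019056]), 'tvec': array([-0.08643783,  0.5082775 ,  0.98566334])}
wrist {'fx': 365.86661122830236, 'fy': 365.86661122830236, 'cx': 315.77474654612104, 'cy': 239.50070608539326, 'rvec': array([-2.44264993, -1.53851022, -0.22088625]), 'tvec': array([-0.54870228, -0.02914369,  0.39360981])}
```

View pics/scene0.png

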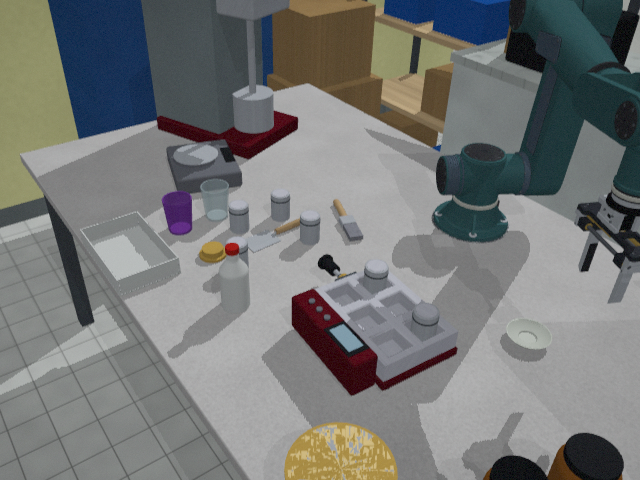

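View pics/top0.png

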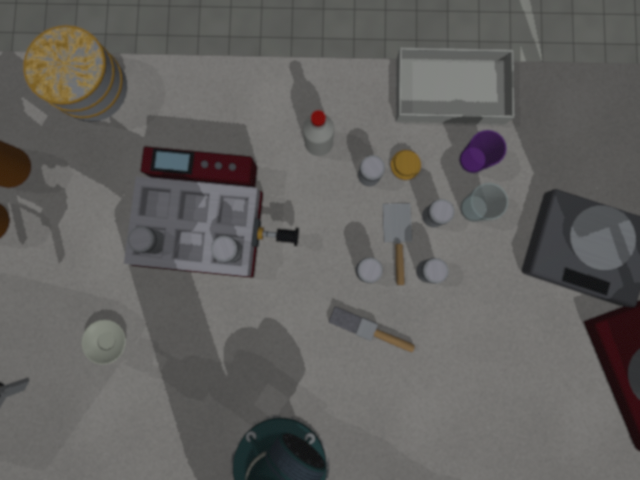

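View pics/wrist0.png

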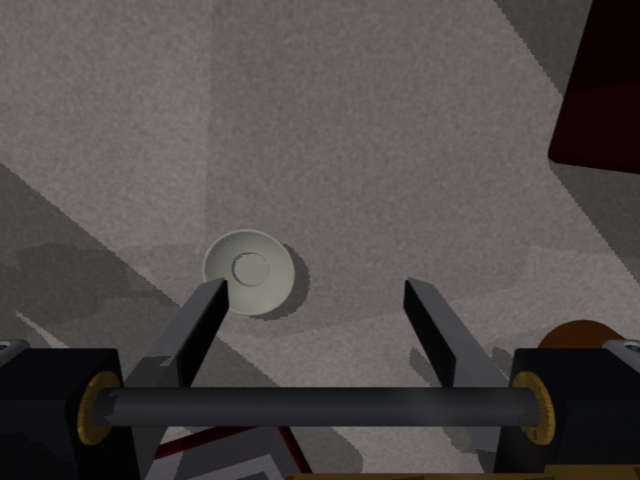

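```bash
cat > h.py <<'E'
import numpy as np, cv2
from bench import robot, optics, job
def snap(n,f=None):
    c=optics.get_calibration(n); im=cv2.cvtColor(optics.snapshot(n),cv2.COLOR_RGB2BGR)
    if f: cv2.imwrite(f"pics/{f}.png",im)
    return im,c
def KRt(c):
    K=np.array([[c['fx'],0,c['cx']],[0,c['fy'],c['cy']],[0,0,1]]); R=cv2.Rodrigues(np.array(c['rvec']))[0]
    return K,R,np.array(c['tvec'])
def ray(c,p):
    K,R,t=KRt(c); d=R.T@np.linalg.solve(K,[p[0],p[1],1.]); return -R.T@t,d/np.linalg.norm(d)
def plane(c,p,z):
    o,d=ray(c,p); return (o+d*(z-o[2])/d[2])
def proj(c,X):
    K,R,t=KRt(c); q=K@(R@np.asarray(X,float)+t); return q[:2]/q[2]
def tri(*cp):
    A=np.zeros((3,3));b=np.zeros(3)
    for c,p in cp:
        o,d=ray(c,p);M=np.eye(3)-np.outer(d,d);A+=M;b+=M@o
    X=np.linalg.solve(A,b)
    return X,[np.linalg.norm((np.eye(3)-np.outer(ray(c,p)[1],ray(c,p)[1]))@(X-ray(c,p)[0])) for c,p in cp]
def tool(): 
    from scipy.spatial.transform import Rotation as Ro
    o=robot.get_obs(); return o['tool_pos'],Ro.from_euler('xyz',o['ee_rot']).as_matrix(),o
E
python3 - <<'E'
import cv2
t=cv2.imread('pics/top0.png');s=cv2.imread('pics/scene0.png')
cv2.imwrite('pics/c1.png',cv2.resize(t[140:285,115:310],None,fx=4,fy=4,interpolation=cv2.INTER_CUBIC))
cv2.imwrite('pics/c2.png',cv2.resize(t[140:300,340:520],None,fx=4,fy=3.7,interpolation=cv2.INTER_CUBIC))
cv2.imwrite('pics/c3.png',cv2.resize(s[170:400,150:470],None,fx=2.5,fy=2.5,interpolation=cv2.INTER_CUBIC))
E
```

```text
(no output)
```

View pics/c1.png

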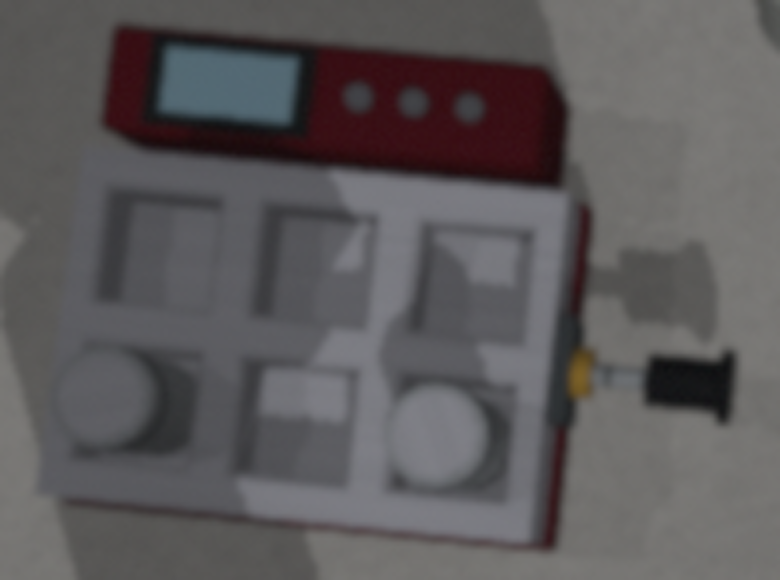

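View pics/c2.png

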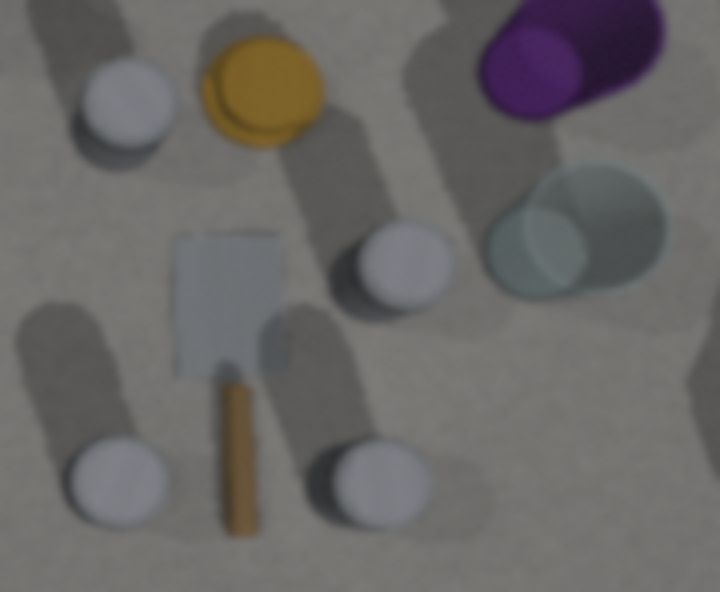

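View pics/c3.png

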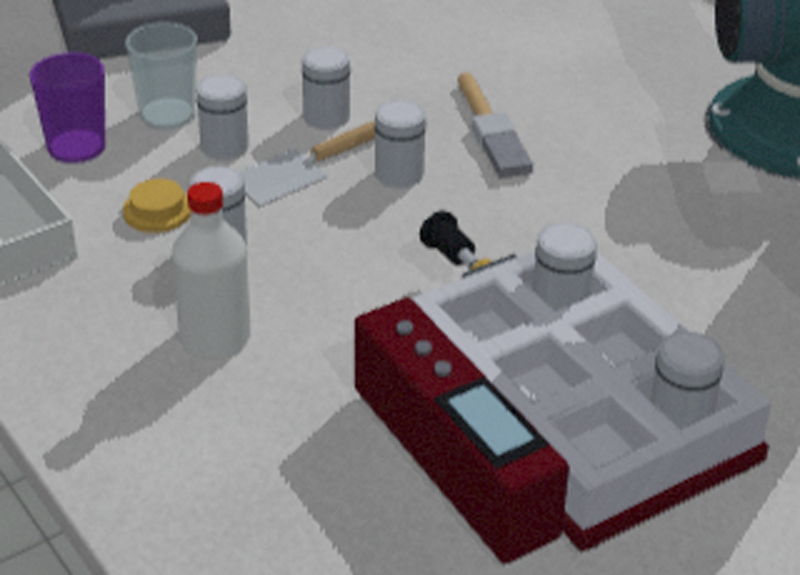

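```bash
python3 - <<'E'
from h import *
T=optics.get_calibration('top');S=optics.get_calibration('scene')
np.set_printoptions(precision=4,suppress=True)
print('cam',ray(T,(0,0))[0],ray(S,(0,0))[0])
c1=lambda x,y:(115+x/4-.4,140+y/4-.4); c2=lambda x,y:(340+x/4-.4,140+y/3.7-.4); c3=lambda x,y:(150+x/2.5-.3,170+y/2.5-.3)
for n,a,b in [('A',(130,103),(218,182)),('B',(406,264),(222,90)),('C',(120,482),(400,115)),('D',(382,484),(326,62))]:
    print(n,tri((T,c2(*a)),(S,c3(*b))),plane(T,c2(*a),.08))
for n,a,b in [('L0',(107,397),(690,355)),('L2',(438,437),(566,245))]:
    print(n,tri((T,c1(*a)),(S,c3(*b))),plane(T,c1(*a),.12))
print('outer rim corners')
for a in [(42,490),(535,540),(575,190),(85,150)]: print(plane(T,c1(*a),.075))
print('tri br', tri((T,c1(42,490)),(S,c3(768,403))))
print('knob',plane(T,c1(648,382),.055),plane(T,c1(735,386),.055), tri((T,c1(648,382)),(S,c3(470,247))),tri((T,c1(735,386)),(S,c3(432,225))))
E
```

```text
cam [ 0.4184 -0.0839  1.0272] [1.2383 0.8984 0.95  ]
A (array([ 0.6585, -0.1897,  0.0788]), [np.float64(0.0008221591450811947), np.float64(0.0008221591450810113)]) [ 0.6575 -0.1891  0.08  ]
B (array([ 0.5665, -0.3399,  0.0769]), [np.float64(0.0007759133742805156), np.float64(0.0007759133742806229)]) [ 0.5654 -0.3386  0.08  ]
C (array([ 0.4364, -0.1875,  0.0786]), [np.float64(0.0012824979046280592), np.float64(0.0012824979046281231)]) [ 0.4354 -0.1865  0.08  ]
D (array([ 0.4385, -0.3275,  0.0756]), [np.float64(0.0011443691776354072), np.float64(0.001144369177635327)]) [ 0.4375 -0.3256  0.08  ]
L0 (array([0.4875, 0.2897, 0.1163]), [np.float64(0.000233403823558916), np.float64(0.00023340382355878944)]) [0.4874 0.288  0.12  ]
L2 (array([0.4717, 0.1174, 0.1141]), [np.float64(0.0008023169878411808), np.float64(0.0008023169878411142)]) [0.4707 0.1166 0.12  ]
outer rim corners
[0.4398 0.3385 0.075 ]
[0.4193 0.0722 0.075 ]
[0.6098 0.0575 0.075 ]
[0.626  0.3267 0.075 ]
tri br (array([0.4392, 0.3393, 0.0746]), [np.float64(0.0008495356796175395), np.float64(0.0008495356796174747)])
knob [0.5074 0.0164 0.055 ] [ 0.5063 -0.0316  0.055 ] (array([0.505 , 0.0171, 0.0624]), [np.float64(0.0022888216803570254), np.float64(0.0022888216803570696)]) (array([ 0.5076, -0.033 ,  0.0584]), [np.float64(0.0020168748905737724), np.float64(0.002016874890573796)])
```

```bash
cat >> h.py <<'E'
from scipy.spatial.transform import Rotation as Ro
np.set_printoptions(precision=4,suppress=True)
def plan(target,yaw,p=None,R=None):
    """shift (cm) tool axes and rotvec (tool) to reach target TCP with tool down at yaw"""
    if p is None: p,R,_=tool()
    Rt=Ro.from_euler('xyz',[np.pi,0,yaw]).as_matrix()
    return np.round(R.T@(np.asarray(target)-p)*100,2), np.round(Ro.from_matrix(R.T@Rt).as_rotvec(),3)
E
python3 - <<'E'
from h import *
p,R,o=tool();c=optics.get_calibration('wrist');K,Rc,t=KRt(c)
print('cam in tool',R.T@(-Rc.T@t-p),'axes',R.T@Rc.T)
T=optics.get_calibration('top');S=optics.get_calibration('scene')
print('bottle cap',tri((T,(318,117)),(S,(231,248))), 'beaker base',plane(T,(474,206),0),'mould',plane(T,(406,165),.024),'scraper',plane(T,(397,222),0),plane(T,(400,283),0))
print(plan([.45,.10,.30],1.50))
E
```

```text
cam in tool [ 0.0843 -0.0001 -0.1655] axes [[-0.0003 -0.9583 -0.2858]
 [ 1.      0.     -0.0009]
 [ 0.0009 -0.2858  0.9583]]
bottle cap (array([ 0.7372, -0.0708,  0.1653]), [np.float64(0.0009100895359881761), np.float64(0.000910089535988015)]) beaker base [ 0.5912 -0.4367  0.    ] mould [ 0.6791 -0.2732  0.024 ] scraper [ 0.5495 -0.2575  0.    ] [ 0.4083 -0.2654  0.    ]
(array([-36.27, -26.51,  -8.1 ]), array([-0.002,  0.001,  1.195]))
```

```bash
python3 - <<'E'
from h import *
print(plan([.50,.12,.30],1.50))
E
```

```text
(array([-39.91, -22.55,  -8.11]), array([-0.002,  0.001,  1.195]))
```

apply_moves:
  moves:
    - [[-4,-2.2,-1],[0,0,0.12],1]
    - [[-8,-4.5,-2],[0,0,0.24],1]
    - [[-12,-6.8,-3],[0,0,0.36],1]
    - [[-16,-9,-4],[0,0,0.48],1]
    - [[-20,-11.3,-5],[0,0,0.6],1]
    - [[-24,-13.5,-6],[0,0,0.72],1]
    - [[-28,-15.8,-7],[0,0,0.84],1]
    - [[-32,-18,-8],[0,0,0.96],1]
    - [[-36,-20.3,-8.1],[0,0,1.08],1]
    - [[-39.9,-22.5,-8.1],[0,0,1.195],1]

```text
time: 0.98
tool_pos: [0.4729, 0.1594, 0.2986]
ee_rot: [3.14, -0.001, 1.494]
wrist_force: [1.8, 0.7, -0.4]
width: 0.0939
```

apply_moves:
  moves:
    - [[0,0,0],[0,0,0],1]
    - [[0,0,0],[0,0,0],1]
    - [[0,0,0],[0,0,0],1]
    - [[0,0,0],[0,0,0],1]
    - [[0,0,0],[0,0,0],1]
    - [[0,0,0],[0,0,0],1]
    - [[0,0,0],[0,0,0],1]
    - [[0,0,0],[0,0,0],1]
    - [[0,0,0],[0,0,0],1]
    - [[0,0,0],[0,0,0],1]

```text
time: 1.82
tool_pos: [0.4719, 0.1614, 0.2976]
ee_rot: [3.141, -0.0, 1.5]
wrist_force: [-0.3, 0.4, 0.3]
width: 0.0941
```

```bash
python3 - <<'E'
from h import *
print(robot.get_obs()['tool_pos'])
im,c=snap('wrist','w1'); np.save('w1.npy',c,allow_pickle=True)
snap('top','top1')
E
```

```text
[0.4719 0.1614 0.2976]
```

View pics/w1.png

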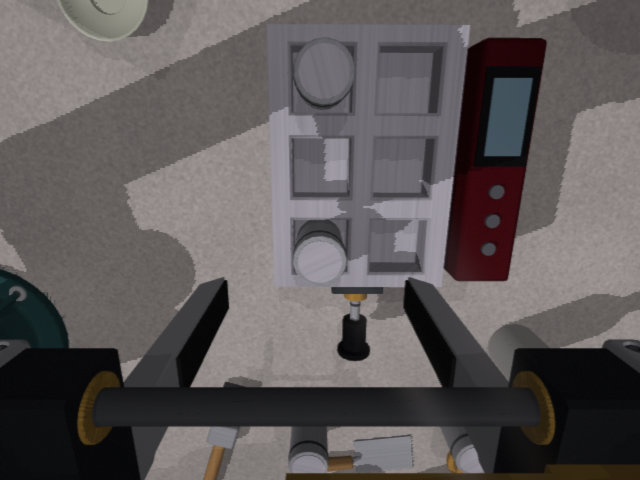

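```bash
python3 - <<'E'
import cv2
t=cv2.imread('pics/w1.png')
cv2.imwrite('pics/c4.png',cv2.resize(t[10:210,260:480],None,fx=3,fy=3,interpolation=cv2.INTER_CUBIC))
cv2.imwrite('pics/c5.png',cv2.resize(t[180:380,260:480],None,fx=3,fy=3,interpolation=cv2.INTER_CUBIC))
E
```

```text
(no output)
```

View pics/c4.png

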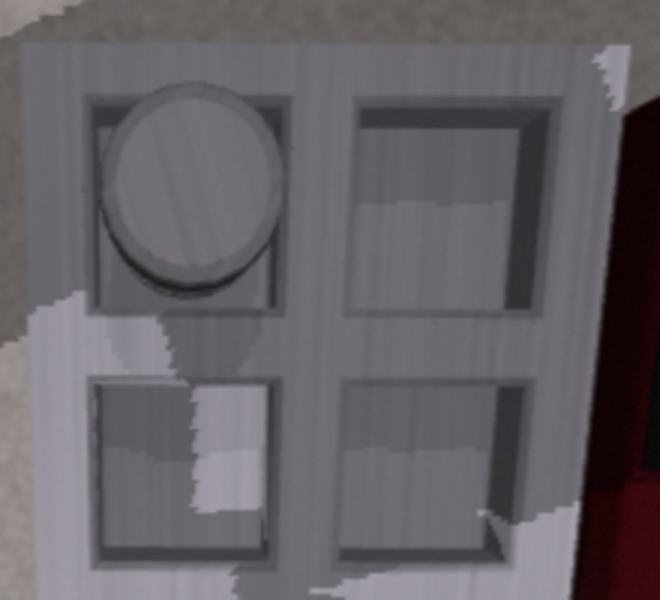

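View pics/c5.png

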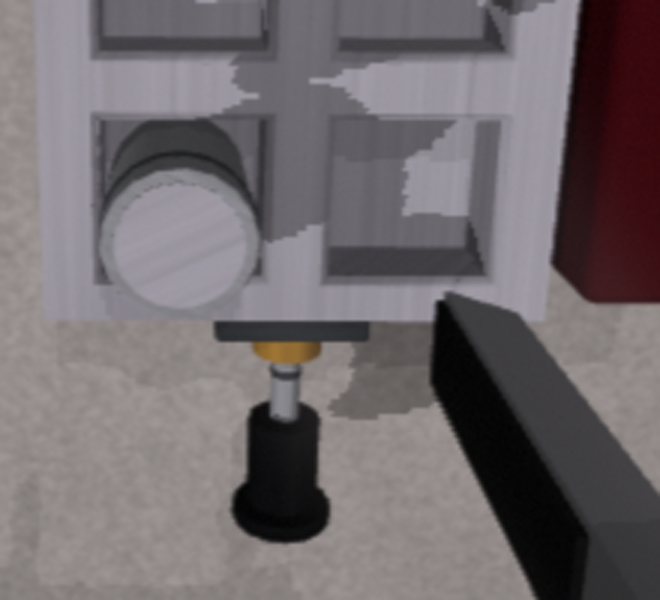

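```bash
cat > blk.py <<'E'
from h import *
from scipy.optimize import least_squares
c=np.load('w1.npy',allow_pickle=True).item()
a=lambda x,y:(260+(x-1)/3,10+(y-1)/3); b=lambda x,y:(260+(x-1)/3,180+(y-1)/3)
P={0:[a(84,96),a(292,96),a(285,315),a(88,316)],3:[a(356,96),a(563,97),a(542,318),a(344,318)],
1:[a(88,377),a(284,377),a(276,568),a(92,569)],4:[a(342,379),a(536,378),a(514,568),a(332,567)],
2:[b(92,116),b(275,114),b(268,283),b(97,283)],5:[b(328,114),b(514,115),b(488,280),b(322,282)]}
E
python3 - <<'E'
from blk import *
T=optics.get_calibration('top')
for h in (.07,.075,.08):
    ce={k:np.mean([plane(c,p,h) for p in v],0) for k,v in P.items()}
    print(h,'row spacing',[np.linalg.norm(ce[i+3]-ce[i]) for i in range(3)],'col',[np.linalg.norm(ce[i+1]-ce[i]) for i in (0,1,3,4)])
h=.075
ce={k:np.mean([plane(c,p,h) for p in v],0) for k,v in P.items()}
print(ce)
loc={k:np.array([86*(k//3)-43,86*(1-k%3)])/1000 for k in range(6)}
def f(q):
    R=np.array([[np.cos(q[2]),-np.sin(q[2])],[np.sin(q[2]),np.cos(q[2])]])
    return np.concatenate([q[:2]+R@loc[k]-ce[k][:2] for k in range(6)])
r=least_squares(f,[.5,.2,0]);print('block',r.x,r.fun)
R=np.array([[np.cos(r.x[2]),-np.sin(r.x[2])],[np.sin(r.x[2]),np.cos(r.x[2])]])
for k in range(6): print(k,r.x[:2]+R@loc[k])
# compare with top view pockets
c1=lambda x,y:(115+(x-1.5)/4,140+(y-1.5)/4)
print('top cells: 5',np.mean([plane(T,c1(*p),.075) for p in [(424,218),(536,228),(530,344),(412,336)]],0),'3',np.mean([plane(T,c1(*p),.075) for p in [(106,186),(226,197),(218,312),(93,303)]],0))
print('block outer', [plane(c,p,.075) for p in (a(20,43),a(632,45),b(548,318),b(42,320))])
# two-view rim height, cell 4/3 corner
print('tri rim corner',tri((c,a(20,43)),(T,c1(42,490))),tri((c,b(548,318)),(T,c1(577,190))),tri((c,b(42,320)),(T,c1(533,542))))
# knob
print('knob top', plane(c,b(283,405),.055),plane(c,b(282,520),.055))
print('knob edge L/R mid', plane(c,b(247,440),.055),plane(c,b(319,440),.055))
print('knob tri flange edge', tri((c,b(281,530)),(T,c1(737,386))), tri((c,b(283,403)),(T,c1(646,382))))
# lids
print('L0',plane(c,a(193,180),.12),'L2',plane(c,b(180,238),.12))
print('L0 tri',tri((c,a(193,180)),(T,c1(107,397))),tri((c,b(180,238)),(T,c1(438,437))))
E
```

```text
0.07 row spacing [np.float64(0.08726528540269823), np.float64(0.08685761465166618), np.float64(0.08640896927782594)] col [np.float64(0.086874685616756), np.float64(0.08745453702110038), np.float64(0.08647533223584516), np.float64(0.08689109610967992)]
0.075 row spacing [np.float64(0.08615561865778662), np.float64(0.08575313185445162), np.float64(0.08531019146225809)] col [np.float64(0.08576998574488016), np.float64(0.08634246374962569), np.float64(0.0853757105478568), np.float64(0.08578618756171744)]
0.08 row spacing [np.float64(0.08504595191287502), np.float64(0.08464864905723705), np.float64(0.08421141364669017)] col [np.float64(0.08466528587300445), np.float64(0.08523039047815091), np.float64(0.08427608885986848), np.float64(0.08468127901375488)]
{0: array([0.4866, 0.2923, 0.075 ]), 3: array([0.5725, 0.2858, 0.075 ]), 1: array([0.4802, 0.2068, 0.075 ]), 4: array([0.5657, 0.2007, 0.075 ]), 2: array([0.4737, 0.1207, 0.075 ]), 5: array([0.5588, 0.1152, 0.075 ])}
block [ 0.5229  0.2036 -0.0756] [-0.0001  0.0002 -0.0001  0.     -0.0002  0.0004 -0.0002  0.0003  0.0001
 -0.0003  0.0005 -
[... 585 characters left out ...]
float64(0.0012398142791154518), np.float64(0.0012398142791153867)])
knob top [0.5089 0.023  0.055 ] [ 0.5062 -0.0317  0.055 ]
knob edge L/R mid [0.4932 0.0078 0.055 ] [0.5232 0.0057 0.055 ]
knob tri flange edge (array([ 0.5055, -0.033 ,  0.0602]), [np.float64(0.00030763276765520103), np.float64(0.0003076327676550652)]) (array([0.509 , 0.0185, 0.045 ]), [np.float64(0.0007024899419581719), np.float64(0.0007024899419581786)])
L0 [0.4876 0.2943 0.12  ] L2 [0.4722 0.1223 0.12  ]
L0 tri (array([0.4887, 0.2976, 0.0968]), [np.float64(0.00037933431029151345), np.float64(0.00037933431029148505)]) (array([0.4717, 0.1187, 0.1098]), [np.float64(0.0004242995816470976), np.float64(0.00042429958164717134)])
```

```bash
python3 - <<'E'
from h import *
print(plan([.5075,0.0,.15],1.495))
E
```

```text
(array([-15.84,   4.68,  14.76]), array([ 0.   , -0.   ,  0.005]))
```

apply_moves:
  moves:
    - [[-2.6,0.8,2],[0,0,0],1]
    - [[-5.2,1.6,4],[0,0,0],1]
    - [[-8,2.4,6],[0,0,0],1]
    - [[-10.6,3.2,8.5],[0,0,0],1]
    - [[-13.2,4,11],[0,0,0.005],1]
    - [[-15.8,4.7,14],[0,0,0.005],1]
    - [[-15.8,4.7,14.8],[0,0,0.005],1]
    - [[-15.8,4.7,14.8],[0,0,0.005],1]
    - [[-15.8,4.7,14.8],[0,0,0.005],1]
    - [[-15.8,4.7,14.8],[0,0,0.005],1]

```text
time: 2.75
tool_pos: [0.5086, 0.0012, 0.1515]
ee_rot: [3.138, -0.001, 1.496]
wrist_force: [-0.2, 0.1, -0.6]
width: 0.0943
```

```bash
python3 - <<'E'
from h import *
print(robot.get_obs()['tool_pos'])
im,c=snap('wrist','w2'); np.save('w2.npy',c,allow_pickle=True)
snap('top','top2');print(proj(c,[.5075,0,.055]))
print(plan([.5075,0.0,.05],1.495))
E
```

```text
[0.5086 0.0012 0.1515]
[315.0571 248.084 ]
(array([-0.14, -0.16, 10.19]), array([ 0.004, -0.   ,  0.002]))
```

View pics/w2.png

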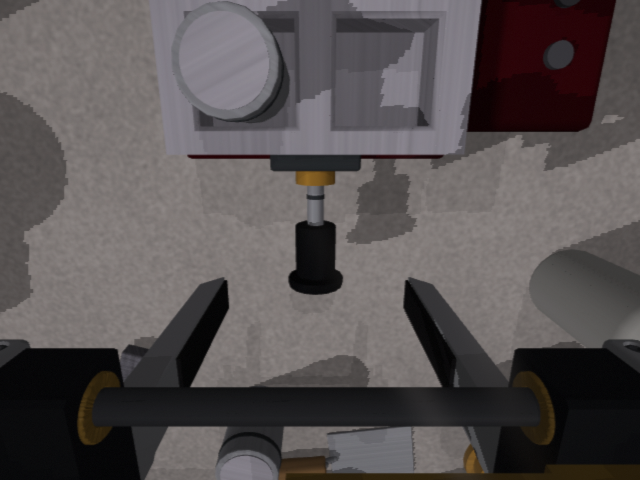

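apply_moves:
  moves:
    - [[-0.1,-0.1,3],[0,0,0],1]
    - [[-0.1,-0.1,6],[0,0,0],1]
    - [[-0.1,-0.1,8],[0,0,0],1]
    - [[-0.1,-0.1,9.4],[0,0,0],1]
    - [[-0.1,-0.1,10.2],[0,0,0],1]
    - [[-0.1,-0.1,10.2],[0,0,0],1]
    - [[-0.1,-0.1,10.2],[0,0,0],0.1]
    - [[-0.1,-0.1,10.2],[0,0,0],0.1]
    - [[-0.1,-0.1,10.2],[0,0,0],0.1]
    - [[-0.1,-0.1,10.2],[0,0,0],0.1]

```text
time: 3.68
tool_pos: [0.5076, -0.0007, 0.049]
ee_rot: [3.139, 0.0, 1.495]
wrist_force: [0.0, 0.2, 1.3]
width: 0.0709
```

apply_moves:
  moves:
    - [[0,0,0],[0,0,0],0.1]
    - [[0,0,0],[0,0,0],0.1]
    - [[0,0,0],[0,0,0],0.1]
    - [[0,0,0],[0,0,0],0.1]
    - [[0,0,0],[0,0,0],0.1]
    - [[0,0,0],[0,0,0],0.1]
    - [[0,0,0],[0,0,0],0.1]
    - [[0,0,0],[0,0,0],0.1]
    - [[0,0,0],[0,0,0],0.1]
    - [[0,0,0],[0,0,0],0.1]

```text
time: 4.52
tool_pos: [0.5083, -0.0008, 0.0476]
ee_rot: [3.138, -0.0, 1.495]
wrist_force: [5.9, -0.5, -3.7]
width: 0.0295
```

apply_moves:
  moves:
    - [[-0.7,0,0],[0,0,0],0.1]
    - [[-1.5,0,0],[0,0,0],0.1]
    - [[-2.3,0,0],[0,0,0],0.1]
    - [[-3.1,0,0],[0,0,0],0.1]
    - [[-3.9,0,0],[0,0,0],0.1]
    - [[-4.7,0,0],[0,0,0],0.1]
    - [[-5.4,0,0],[0,0,0],0.1]
    - [[-5.9,0,0],[0,0,0],0.1]
    - [[-6.2,0,0],[0,0,0],0.1]
    - [[-6.2,0,0],[0,0,0],0.1]

```text
time: 5.35
tool_pos: [0.5038, -0.0607, 0.0476]
ee_rot: [3.137, -0.005, 1.494]
wrist_force: [5.4, 5.4, -3.4]
width: 0.0293
```

```bash
python3 - <<'E'
from h import *
print(robot.get_obs()['tool_pos'],robot.get_obs()['wrist_force'],robot.get_obs()['width'])
im,c=snap('wrist','w3')
E
```

```text
[ 0.5038 -0.0607  0.0476] [ 5.378   5.3635 -3.4468] 0.029256835275780543
```

View pics/w3.png

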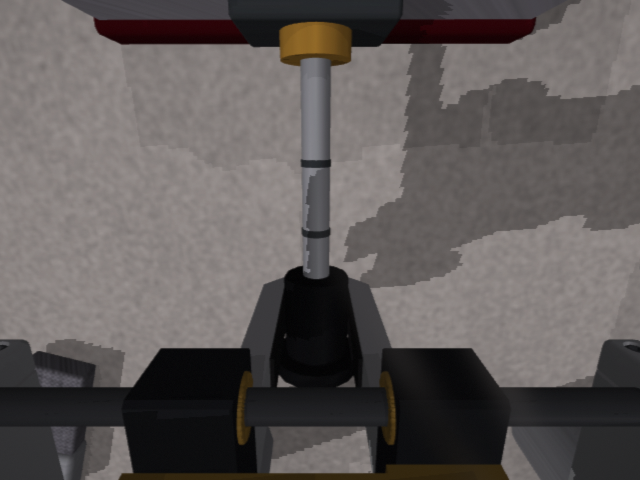

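apply_moves:
  moves:
    - [[-6.2,0,0],[0,0,0],0.7]
    - [[0,0,0],[0,0,0],0.7]
    - [[0,0,0],[0,0,0],0.7]
    - [[0,0,0],[0,0,0],0.7]
    - [[0,0,0],[0,0,0],0.7]
    - [[0,0,-3],[0,0,0],1]
    - [[0,0,-7],[0,0,0],1]
    - [[0,0,-11],[0,0,0],1]
    - [[0,0,-15],[0,0,0],1]
    - [[0,0,-19],[0,0,0],1]

```text
time: 6.23
tool_pos: [0.5015, -0.0629, 0.2396]
ee_rot: [3.141, 0.001, 1.494]
wrist_force: [1.1, -0.6, 0.2]
width: 0.0918
```

My last call had a slip: its first row repeated -6.2 cm, so it tugged briefly against the end stop before returning. I'll check the rod in a picture.

```bash
python3 - <<'E'
from h import *
im,c=snap('wrist','w4'); np.save('w4.npy',c,allow_pickle=True); snap('top','top4')
print(plan([.50,-.33,.30],1.495))
E
```

```text
(array([-26.61,   1.58,  -5.23]), array([ 0.016,  0.003, -0.   ]))
```

View pics/w4.png

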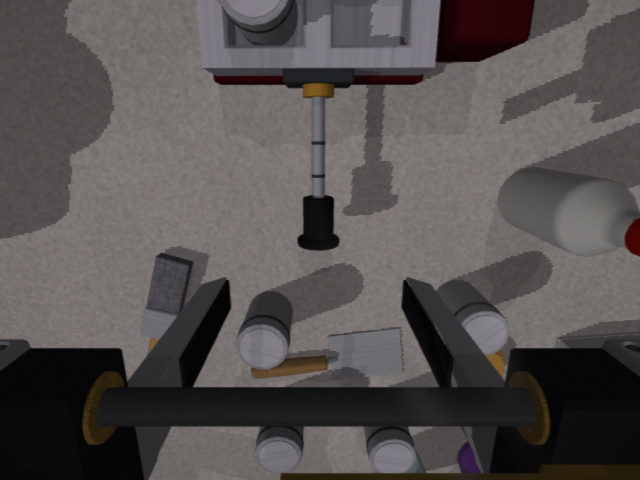

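View pics/top4.png

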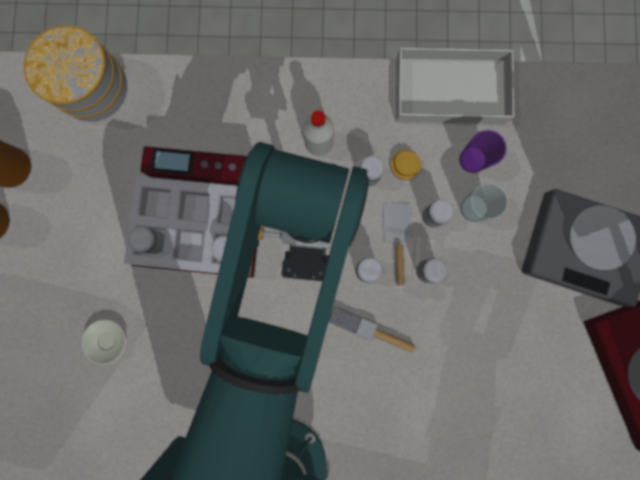

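apply_moves:
  moves:
    - [[-2.7,0.2,-0.5],[0,0,0],1]
    - [[-5.4,0.4,-1],[0,0,0],1]
    - [[-8,0.6,-1.5],[0,0,0],1]
    - [[-11,0.8,-2.5],[0,0,0],1]
    - [[-14,1,-3.5],[0,0,0],1]
    - [[-17,1.2,-4.5],[0,0,0],1]
    - [[-20,1.4,-5.2],[0,0,0],1]
    - [[-23,1.6,-5.2],[0,0,0],1]
    - [[-26.6,1.6,-5.2],[0,0,0],1]
    - [[-26.6,1.6,-5.2],[0,0,0],1]

```text
time: 7.17
tool_pos: [0.496, -0.3349, 0.2871]
ee_rot: [-3.138, 0.002, 1.488]
wrist_force: [-0.4, 0.4, -0.7]
width: 0.094
```

apply_moves:
  moves:
    - [[0,0,0],[0,0,0],1]
    - [[0,0,0],[0,0,0],1]
    - [[0,0,0],[0,0,0],1]
    - [[0,0,0],[0,0,0],1]
    - [[0,0,0],[0,0,0],1]
    - [[0,0,0],[0,0,0],1]
    - [[0,0,0],[0,0,0],1]
    - [[0,0,0],[0,0,0],1]
    - [[0,0,0],[0,0,0],1]
    - [[0,0,0],[0,0,0],1]

```text
time: 8.0
tool_pos: [0.4976, -0.3288, 0.2896]
ee_rot: [3.142, -0.0, 1.495]
wrist_force: [0.2, -0.0, 0.4]
width: 0.0942
```

```bash
python3 - <<'E'
from h import *
print(tool()[0])
im,c=snap('wrist','w5'); np.save('w5.npy',c,allow_pickle=True)
E
```

```text
[ 0.4976 -0.3288  0.2896]
```

View pics/w5.png

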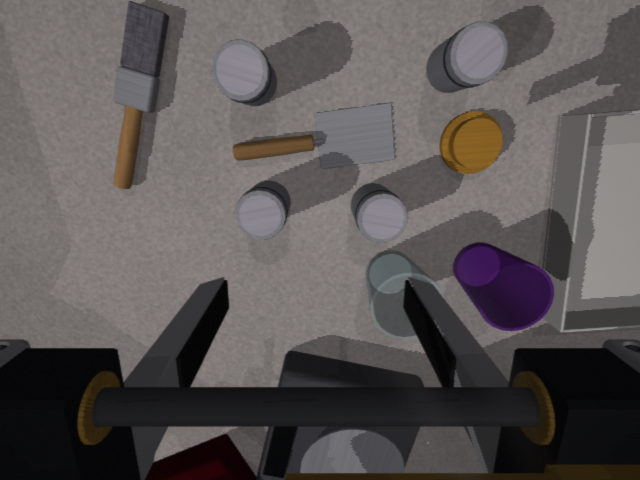

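```bash
cat >> h.py <<'E'
def lids(im,guess,r=36):
    """lid outline near guess by brightness mask -> ellipse fit"""
    g=cv2.GaussianBlur(cv2.cvtColor(im,cv2.COLOR_BGR2GRAY),(3,3),0); out=[]
    for (x,y) in guess:
        x0,y0=max(0,x-r),max(0,y-r); w=g[y0:y+r,x0:x+r]
        best=None
        th=np.percentile(w[max(0,y-y0-6):y-y0+6,x-x0-6:x-x0+6],50)*0.8
        m=(w>th).astype(np.uint8); n,l,st,ce=cv2.connectedComponentsWithStats(m)
        k=l[y-y0,x-x0]; cn,_=cv2.findContours((l==k).astype(np.uint8),cv2.RETR_EXTERNAL,cv2.CHAIN_APPROX_NONE)
        cn=cv2.convexHull(max(cn,key=cv2.contourArea)); e=cv2.fitEllipse(cn); out.append((e[0][0]+x0,e[0][1]+y0,e[1],e[2]))
    return out
E
python3 - <<'E'
from h import *
im5=cv2.imread('pics/w5.png');c5=np.load('w5.npy',allow_pickle=True).item()
im4=cv2.imread('pics/w4.png');c4=np.load('w4.npy',allow_pickle=True).item()
T=optics.get_calibration('top')
L=lids(im5,[(475,53),(382,216),(242,70),(262,213)])
v=im5.copy()
for e,n in zip(L,'ABCD'):
    print(n,e,plane(c5,e[:2],.08)); cv2.ellipse(v,(e[:2],e[2],e[3]),(0,0,255),1)
cv2.imwrite('pics/w5e.png',cv2.resize(v[20:260,200:520],None,fx=2.4,fy=2.4))
L4=lids(im4,[(263,341),(483,333)])
print(L4)
print('C tri',tri((c5,L[2][:2]),(c4,L4[0][:2])),'A',tri((c5,L[0][:2]),(c4,L4[1][:2])))
print('gap', plane(c4,(318,88),.055),plane(c4,(318,197),.055))
E
```

```text
A (474.23424530029297, 42.9012565612793, (61.9570198059082, 118.08834075927734), 155.74652099609375) [ 0.6549 -0.1795  0.08  ]
B (373.2028350830078, 216.5135955810547, (73.4676742553711, 95.82709503173828), 78.08348083496094) [ 0.5568 -0.3365  0.08  ]
C (236.2496395111084, 56.27345848083496, (73.86738586425781, 116.75474548339844), 22.61101531982422) [ 0.4345 -0.1739  0.08  ]
D (256.20607566833496, 220.15787887573242, (81.11538696289062, 105.85192108154297), 151.66061401367188) [ 0.4338 -0.331   0.08  ]
[(246.39934539794922, 342.39300537109375, (72.96932983398438, 76.19693756103516), 101.53702545166016), (502.5730743408203, 325.78568267822266, (51.95085906982422, 79.99388122558594), 73.93151092529297)]
C tri (array([ 0.4297, -0.1745,  0.0877]), [np.float64(0.006150339365121715), np.float64(0.006150339365121791)]) A (array([ 0.6654, -0.1776,  0.0825]), [np.float64(0.010795404203179367), np.float64(0.010795404203179412)])
gap [0.5118 0.0562 0.055 ] [ 0.5045 -0.0413  0.055 ]
```

View pics/w5e.png

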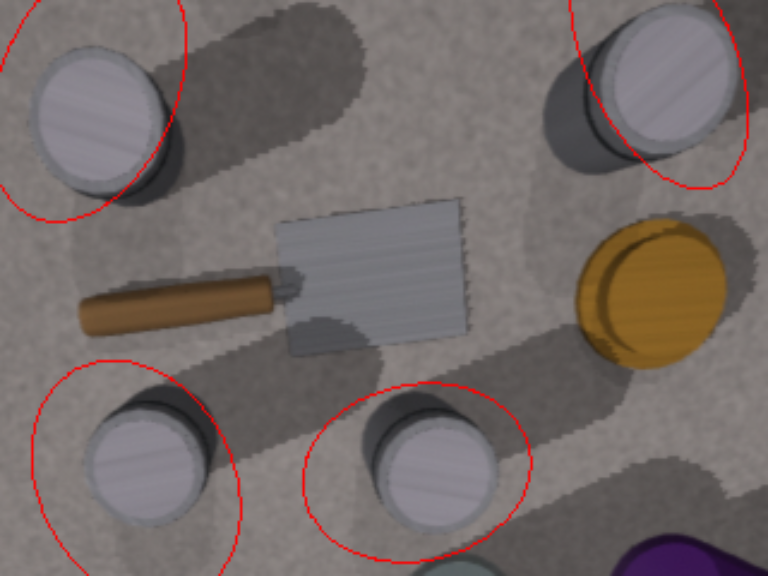

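```bash
cat >> h.py <<'E'
def lids(im,guess,c,z=.08):
    """Hough circle on 4x window; radius expected from 54 mm lid at height z"""
    g=cv2.cvtColor(im,cv2.COLOR_BGR2GRAY); out=[]
    o=ray(c,(0,0))[0]
    for (x,y) in guess:
        R=c['fx']*.027/np.linalg.norm(plane(c,(x,y),z)-o)*1.02
        h=int(R*1.7); x0,y0=max(0,x-h),max(0,y-h)
        w=cv2.resize(g[y0:y+h,x0:x+h],None,fx=4,fy=4,interpolation=cv2.INTER_CUBIC)
        k=cv2.HoughCircles(w,cv2.HOUGH_GRADIENT,1,40,param1=60,param2=15,minRadius=int(R*4*.84),maxRadius=int(R*4*1.12))
        if k is None: out.append(None);continue
        q=k[0]; d=[np.hypot(a[0]/4+x0-x,a[1]/4+y0-y) for a in q[:4]]; a=q[int(np.argmin(d))]
        out.append((a[0]/4+x0-.4,a[1]/4+y0-.4,a[2]/4,R))
    return out
def drawl(im,L,f,crop,s=2.4):
    v=cv2.resize(im[crop[1]:crop[3],crop[0]:crop[2]],None,fx=s,fy=s,interpolation=cv2.INTER_CUBIC)
    for e in L:
        if e: 
            p=(int((e[0]+.4-crop[0])*s),int((e[1]+.4-crop[1])*s)); cv2.circle(v,p,int(e[2]*s),(0,0,255),1); cv2.circle(v,p,2,(0,255,0),-1)
    cv2.imwrite(f'pics/{f}.png',v)
E
python3 - <<'E'
from h import *
im5=cv2.imread('pics/w5.png');c5=np.load('w5.npy',allow_pickle=True).item()
im4=cv2.imread('pics/w4.png');c4=np.load('w4.npy',allow_pickle=True).item()
L=lids(im5,[(475,53),(382,216),(242,70),(262,213)],c5)
for e,n in zip(L,'ABCD'): print(n,e,plane(c5,e[:2],.08))
drawl(im5,L,'w5e2',(200,20,520,260))
L4=lids(im4,[(263,341),(483,333)],c4); print(L4)
drawl(im4,L4,'w4e',(200,260,520,390))
print('C tri',tri((c5,L[2][:2]),(c4,L4[0][:2])),'A',tri((c5,L[0][:2]),(c4,L4[1][:2])))
E
```

```text
A (np.float32(473.475), np.float32(50.975), np.float32(25.925), np.float64(24.62905800419144)) [ 0.6545 -0.1862  0.08  ]
B (np.float32(380.475), np.float32(215.975), np.float32(26.475), np.float64(25.756629514306766)) [ 0.5644 -0.3365  0.08  ]
C (np.float32(240.225), np.float32(73.475), np.float32(26.9), np.float64(26.14920695860622)) [ 0.4362 -0.1888  0.08  ]
D (np.float32(258.475), np.float32(216.475), np.float32(26.475), np.float64(25.947025752283487)) [ 0.4367 -0.3273  0.08  ]
[(np.float32(262.975), np.float32(341.475), np.float32(27.175), np.float64(25.985098026618157)), (np.float32(484.225), np.float32(336.475), np.float32(25.75), np.float64(24.285257447113164))]
C tri (array([ 0.4349, -0.1871,  0.0681]), [np.float64(0.0007868228748216839), np.float64(0.0007868228748215904)]) A (array([ 0.6552, -0.1867,  0.0859]), [np.float64(0.0028715687630560148), np.float64(0.0028715687630559406)])
```

View pics/w5e2.png

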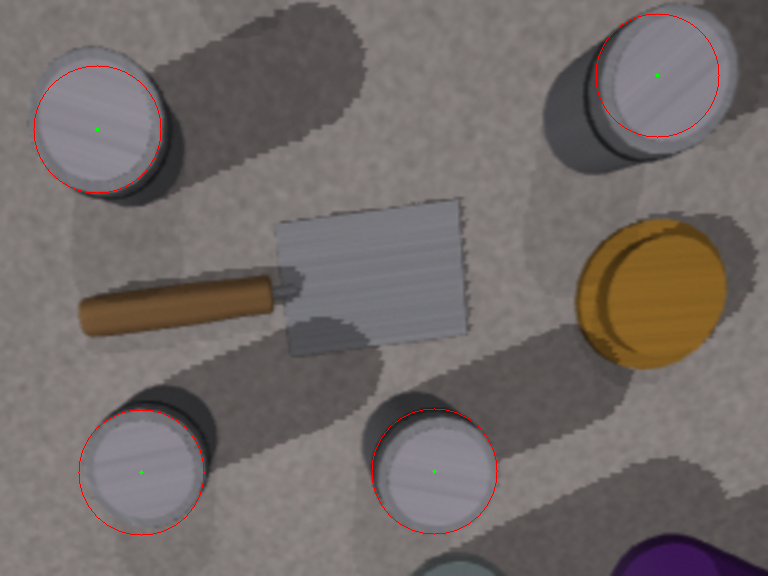

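View pics/w4e.png

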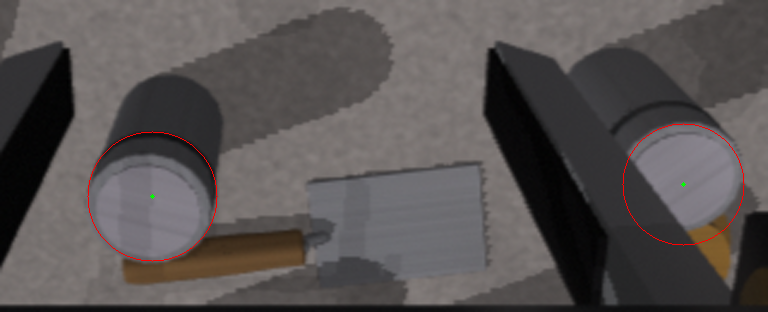

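```bash
cat >> h.py <<'E'
def lids(im,guess,c,z=.08):
    lab=cv2.cvtColor(im,cv2.COLOR_BGR2LAB).astype(float); out=[]; o=ray(c,(0,0))[0]
    for (x,y) in guess:
        R=c['fx']*.027/np.linalg.norm(plane(c,(x,y),z)-o); h=int(R*1.5); x0,y0=max(0,x-h),max(0,y-h)
        w=cv2.GaussianBlur(lab[y0:y+h,x0:x+h],(3,3),0)
        k=3; ref=np.median(w[y-y0-k:y-y0+k+1,x-x0-k:x-x0+k+1].reshape(-1,3),0)
        m=((w[:,:,0]>ref[0]*.9)&(w[:,:,2]<ref[2]+3.5)).astype(np.uint8)
        m=cv2.morphologyEx(m,cv2.MORPH_OPEN,cv2.getStructuringElement(cv2.MORPH_ELLIPSE,(9,9)))
        n,l,st,ce=cv2.connectedComponentsWithStats(m); cn,_=cv2.findContours((l==l[y-y0,x-x0]).astype(np.uint8),cv2.RETR_EXTERNAL,cv2.CHAIN_APPROX_NONE)
        e=cv2.fitEllipse(cv2.convexHull(max(cn,key=cv2.contourArea))); out.append((e[0][0]+x0,e[0][1]+y0,sum(e[1])/4,R,e[1],e[2]))
    return out
E
python3 - <<'E'
from h import *
im5=cv2.imread('pics/w5.png');c5=np.load('w5.npy',allow_pickle=True).item()
im4=cv2.imread('pics/w4.png');c4=np.load('w4.npy',allow_pickle=True).item()
L=lids(im5,[(477,54),(382,217),(240,70),(260,214)],c5)
for e,n in zip(L,'ABCD'): print(n,e,plane(c5,e[:2],.08))
drawl(im5,L,'w5e3',(200,20,520,260))
L4=lids(im4,[(263,341),(488,335)],c4); print(L4)
print('C tri',tri((c5,L[2][:2]),(c4,L4[0][:2])),'A',tri((c5,L[0][:2]),(c4,L4[1][:2])))
E
```

```text
A (479.72542572021484, 51.87603759765625, 25.451369285583496, np.float64(24.112286167539462), (46.90967559814453, 54.89580154418945), 24.10481834411621) [ 0.6603 -0.1874  0.08  ]
B (383.09283447265625, 218.44055938720703, 21.280253410339355, np.float64(25.23555402839868), (41.10670471191406, 44.01430892944336), 65.98741149902344) [ 0.5671 -0.3394  0.08  ]
C (240.00895309448242, 69.04205322265625, 25.39716911315918, np.float64(25.613729261530853), (49.31901931762695, 52.269657135009766), 170.08856201171875) [ 0.4365 -0.185   0.08  ]
D (258.6920623779297, 215.76385116577148, 21.7330379486084, np.float64(25.402542329187447), (42.582489013671875, 44.34966278076172), 92.97904205322266) [ 0.437  -0.3265  0.08  ]
[(260.86356353759766, 348.2651023864746, 21.448503494262695, np.float64(25.475586300606036), (37.13784408569336, 48.65616989135742), 95.24906158447266), (487.28222274780273, 332.5825309753418, 19.96326732635498, np.float64(23.623426582522193), (38.46098327636719, 41.392086029052734), 83.90400695800781)]
C tri (array([ 0.4364, -0.1854,  0.0829]), [np.float64(0.0006184890975407286), np.float64(0.0006184890975407368)]) A (array([ 0.6625, -0.1871,  0.0792]), [np.float64(0.0016987413394922615), np.float64(0.0016987413394926182)])
```

View pics/w5e3.png

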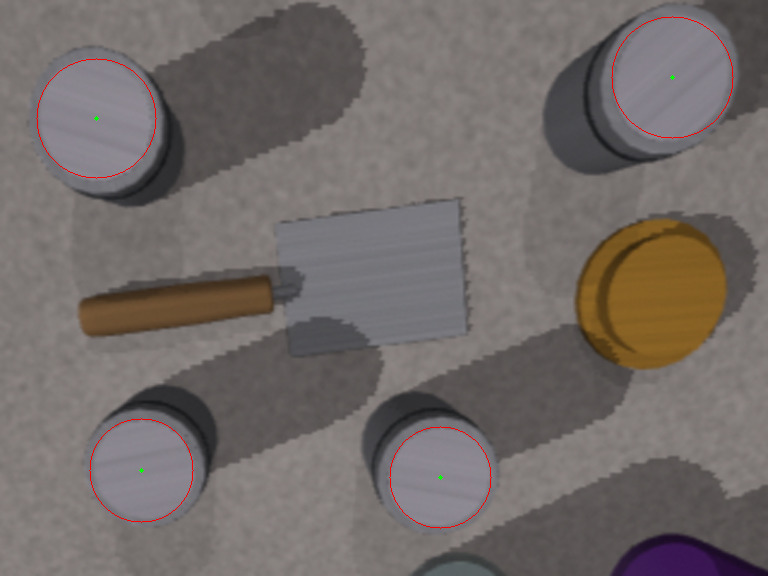

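```bash
python3 - <<'E'
from h import *
print(plan([.4364,-.186,.20],1.495))
E
```

```text
(array([13.79, -7.19,  8.96]), array([ 0., -0., -0.]))
```

apply_moves:
  moves:
    - [[2.5,-1.2,1.4],[0,0,0],1]
    - [[5,-2.4,2.8],[0,0,0],1]
    - [[7.5,-3.6,4.2],[0,0,0],1]
    - [[10,-4.8,5.8],[0,0,0],1]
    - [[12,-6,7.2],[0,0,0],1]
    - [[13.8,-7.2,8.6],[0,0,0],1]
    - [[13.8,-7.2,9],[0,0,0],1]
    - [[13.8,-7.2,9],[0,0,0],1]
    - [[13.8,-7.2,9],[0,0,0],1]
    - [[13.8,-7.2,9],[0,0,0],1]

```text
time: 8.88
tool_pos: [0.4374, -0.1872, 0.2008]
ee_rot: [3.139, 0.001, 1.494]
wrist_force: [0.2, -0.5, -0.5]
width: 0.0938
```

```bash
python3 - <<'E'
from h import *
print(tool()[0])
im,c=snap('wrist','w6'); np.save('w6.npy',c,allow_pickle=True)
p=proj(c,[.4364,-.186,.08]);print(p)
L=lids(im,[tuple(int(q) for q in p)],c);print(L,plane(c,L[0][:2],.08))
drawl(im,L,'w6e',(200,150,440,390))
print(plan([.4364,-.186,.055],1.495))
E
```

```text
[ 0.4374 -0.1872  0.2008]
[315.1749 235.9684]
[(315.19908142089844, 235.99424362182617, 27.328067779541016, np.float64(33.17635630453958), (52.1292610168457, 57.18301010131836), 85.7515869140625)] [ 0.4364 -0.186   0.08  ]
(array([ 0.12, -0.14, 14.57]), array([ 0.002,  0.001, -0.001]))
```

View pics/w6e.png

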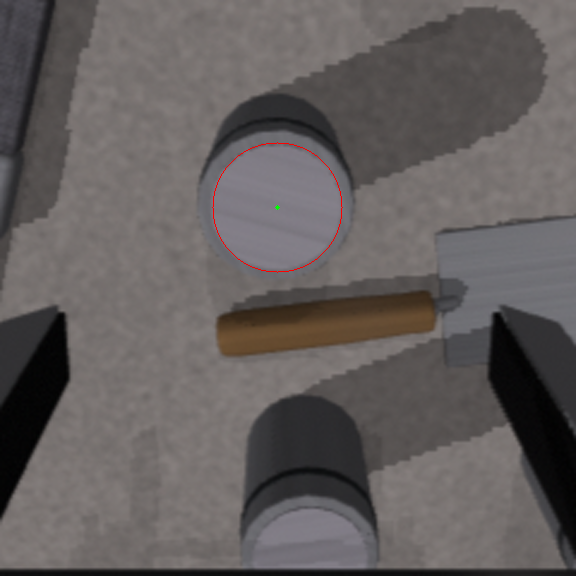

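Tin C measures the same from here, at (0.4364, -0.186), and the model of where it should appear matches to the pixel. Descend and grasp.

apply_moves:
  moves:
    - [[0.1,-0.1,3],[0,0,0],1]
    - [[0.1,-0.1,6],[0,0,0],1]
    - [[0.1,-0.1,9],[0,0,0],1]
    - [[0.1,-0.1,11.5],[0,0,0],1]
    - [[0.1,-0.1,13.5],[0,0,0],1]
    - [[0.1,-0.1,14.5],[0,0,0],1]
    - [[0.1,-0.1,14.5],[0,0,0],1]
    - [[0.1,-0.1,14.5],[0,0,0],0.45]
    - [[0.1,-0.1,14.5],[0,0,0],0.45]
    - [[0.1,-0.1,14.5],[0,0,0],0.45]

```text
time: 9.77
tool_pos: [0.4368, -0.1857, 0.0566]
ee_rot: [3.138, 0.002, 1.495]
wrist_force: [-0.3, -0.5, -0.2]
width: 0.0775
```

apply_moves:
  moves:
    - [[0,0,0],[0,0,0],0.45]
    - [[0,0,0],[0,0,0],0.45]
    - [[0,0,0],[0,0,0],0.45]
    - [[0,0,0],[0,0,0],0.45]
    - [[0,0,0],[0,0,0],0.45]
    - [[0,0,-1],[0,0,0],0.45]
    - [[0,0,-4],[0,0,0],0.45]
    - [[0,0,-8],[0,0,0],0.45]
    - [[0,0,-12],[0,0,0],0.45]
    - [[0,0,-16],[0,0,0],0.45]

```text
time: 10.6
tool_pos: [0.4343, -0.1842, 0.2158]
ee_rot: [-3.139, -0.001, 1.495]
wrist_force: [1.1, -0.9, -3.1]
width: 0.0536
```

```bash
python3 - <<'E'
from h import *
print(plan([.52,.03,.25],1.495))
E
```

```text
(array([22.01,  6.91, -3.42]), array([-0.002, -0.001, -0.   ]))
```

apply_moves:
  moves:
    - [[3,0.9,-1],[0,0,0],0.45]
    - [[6,1.8,-2],[0,0,0],0.45]
    - [[9,2.8,-3],[0,0,0],0.45]
    - [[12,3.8,-3.4],[0,0,0],0.45]
    - [[15,4.7,-3.4],[0,0,0],0.45]
    - [[18,5.6,-3.4],[0,0,0],0.45]
    - [[20.5,6.4,-3.4],[0,0,0],0.45]
    - [[22,6.9,-3.4],[0,0,0],0.45]
    - [[22,6.9,-3.4],[0,0,0],0.45]
    - [[22,6.9,-3.4],[0,0,0],0.45]

```text
time: 11.43
tool_pos: [0.5204, 0.0297, 0.2481]
ee_rot: [-3.139, 0.001, 1.496]
wrist_force: [-0.3, -0.2, -1.8]
width: 0.0538
```

apply_moves:
  moves:
    - [[0,0,0],[0,0,0],0.45]
    - [[0,0,0],[0,0,0],0.45]
    - [[0,0,0],[0,0,0],0.45]
    - [[0,0,0],[0,0,0],0.45]
    - [[0,0,0],[0,0,0],0.45]
    - [[0,0,0],[0,0,0],0.45]
    - [[0,0,0],[0,0,0],0.45]
    - [[0,0,0],[0,0,0],0.45]
    - [[0,0,0],[0,0,0],0.45]
    - [[0,0,0],[0,0,0],0.45]

```text
time: 12.27
tool_pos: [0.5209, 0.0294, 0.2486]
ee_rot: [3.142, -0.0, 1.495]
wrist_force: [0.3, -0.5, -2.7]
width: 0.0537
```

```bash
python3 - <<'E'
from h import *
print(tool()[0])
im,c=snap('wrist','w7'); np.save('w7.npy',c,allow_pickle=True)
cv2.imwrite('pics/w7c.png',cv2.resize(im[0:200,180:440],None,fx=3,fy=3,interpolation=cv2.INTER_CUBIC))
E
```

```text
[0.5209 0.0294 0.2486]
```

View pics/w7.png

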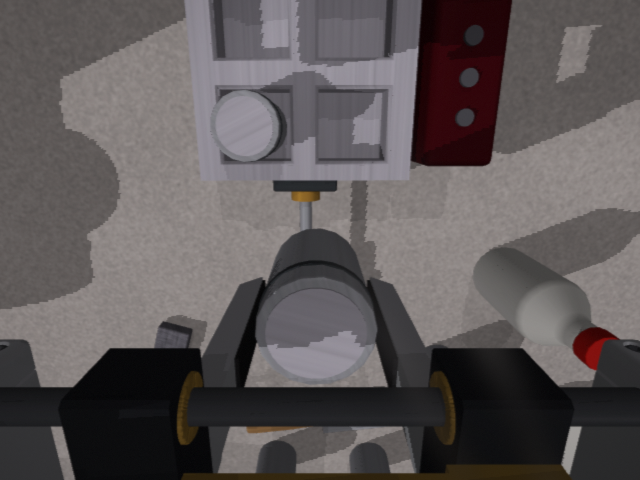

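View pics/w7c.png

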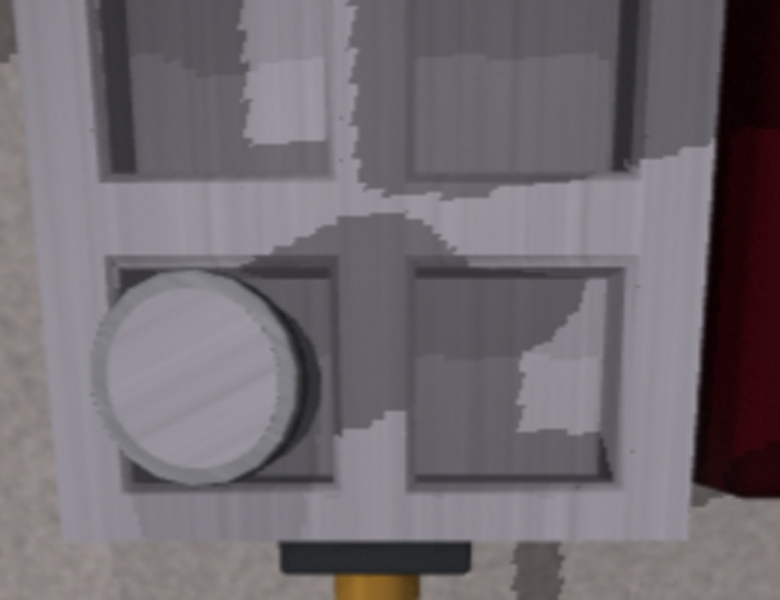

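```bash
python3 - <<'E'
from h import *
c=np.load('w7.npy',allow_pickle=True).item()
b=lambda x,y:(180+(x-1)/3,(y-1)/3)
for n,q in [('5',[(408,257),(637,257),(624,490),(406,491)]),('2',[(106,257),(338,256),(338,490),(122,491)])]:
    P=[plane(c,b(*p),.075) for p in q]; print(n,np.mean(P,0)[:2], [np.linalg.norm(P[i]-P[i-1]) for i in range(4)])
print('outer',plane(c,b(62,541),.075),plane(c,b(690,541),.075))
c1=np.load('w1.npy',allow_pickle=True).item()
# rim heights by triangulating same corners in w1/w7
g=lambda x,y:(260+(x-1)/3,180+(y-1)/3)
for p,q in [((408,257),(328,114)),((624,490),(488,280)),((62,541),(42,320)),((690,541),(548,318)),((338,490),(268,283))]:
    print(tri((c,b(*p)),(c1,g(*q))))
print('L2',plane(c,b(193,378),.12))
p,R,o=tool(); X=plane(c,(316,335),p[2]+.0234); print('held lid in tool',R.T@(X-p))
E
```

```text
5 [0.5593 0.1145] [np.float64(0.06585887757173693), np.float64(0.06559636910200764), np.float64(0.06556086603626875), np.float64(0.06617216242614726)]
2 [0.4732 0.1212] [np.float64(0.06585283945497045), np.float64(0.06645301387232713), np.float64(0.06583336966398967), np.float64(0.0655791379607807)]
outer [0.417  0.0772 0.075 ] [0.6095 0.0624 0.075 ]
(array([0.5289, 0.1498, 0.0737]), [np.float64(0.0003662765358897926), np.float64(0.0003662765358897544)])
(array([0.5899, 0.0785, 0.0684]), [np.float64(0.0009660995986792736), np.float64(0.0009660995986791602)])
(array([0.4169, 0.0771, 0.0756]), [np.float64(0.00029166724499124096), np.float64(0.0002916672449913308)])
(array([0.6109, 0.0621, 0.0716]), [np.float64(0.0005113425400111456), np.float64(0.0005113425400113257)])
(array([0.5034, 0.0862, 0.0764]), [np.float64(0.0002592279104095696), np.float64(0.0002592279104097193)])
L2 [0.4718 0.1205 0.12  ]
held lid in tool [-0.0026 -0.0007 -0.0234]
```

```bash
python3 - <<'E'
import cv2
t=cv2.imread('pics/w7.png')
cv2.imwrite('pics/w7d.png',cv2.resize(t[220:390,230:400],None,fx=4,fy=4,interpolation=cv2.INTER_CUBIC))
E
```

```text
(no output)
```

View pics/w7d.png

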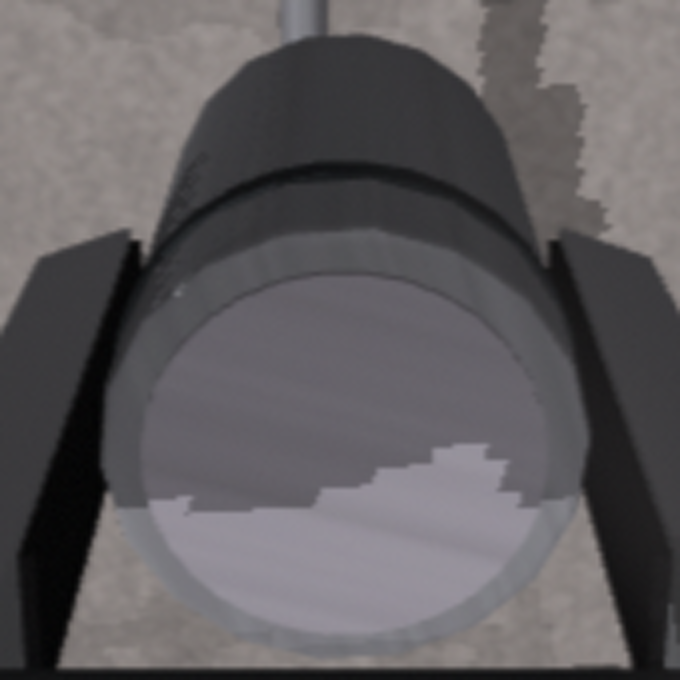

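```bash
python3 - <<'E'
from h import *
c=np.load('w7.npy',allow_pickle=True).item(); p,R,o=tool()
for q in [(.008,.0268,.014),(.008,-.0268,.014),(-.008,.0268,.014),(0,0,-.0234)]: print(q,proj(c,p+R@np.array(q)))
E
```

```text
(0.008, 0.0268, 0.014) [367.9487 279.4083]
(0.008, -0.0268, 0.014) [266.7157 279.443 ]
(-0.008, 0.0268, 0.014) [366.7519 306.7721]
(0, 0, -0.0234) [317.6838 329.7484]
```

```bash
python3 - <<'E'
from h import *
print(plan([.5597,.114,.15],1.495))
E
```

```text
(array([8.73, 3.22, 9.86]), array([ 0., -0., -0.]))
```

apply_moves:
  moves:
    - [[2.2,0.8,0],[0,0,0],0.45]
    - [[4.4,1.6,0.5],[0,0,0],0.45]
    - [[6.6,2.4,1],[0,0,0],0.45]
    - [[8.7,3.2,2],[0,0,0],0.45]
    - [[8.7,3.2,4.5],[0,0,0],0.45]
    - [[8.7,3.2,7],[0,0,0],0.45]
    - [[8.7,3.2,9],[0,0,0],0.45]
    - [[8.7,3.2,9.8],[0,0,0],0.45]
    - [[8.7,3.2,9.8],[0,0,0],0.45]
    - [[8.7,3.2,9.8],[0,0,0],0.45]

```text
time: 13.15
tool_pos: [0.5596, 0.1137, 0.151]
ee_rot: [3.141, -0.0, 1.495]
wrist_force: [-0.2, 0.4, -1.7]
width: 0.0536
```

```bash
python3 - <<'E'
from h import *
im,c=snap('wrist','w8'); snap('scene','s8'); print(plan([.5597,.114,.128],1.495))
E
```

```text
(array([ 0.02, -0.1 ,  2.48]), array([ 0.004, -0.001, -0.   ]))
```

View pics/w8.png

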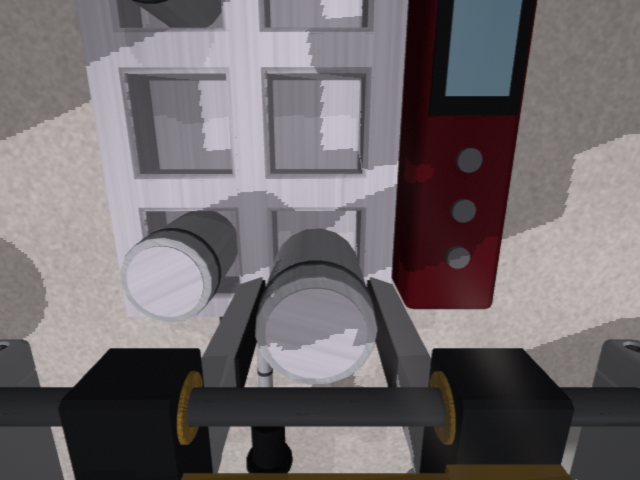

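View pics/s8.png

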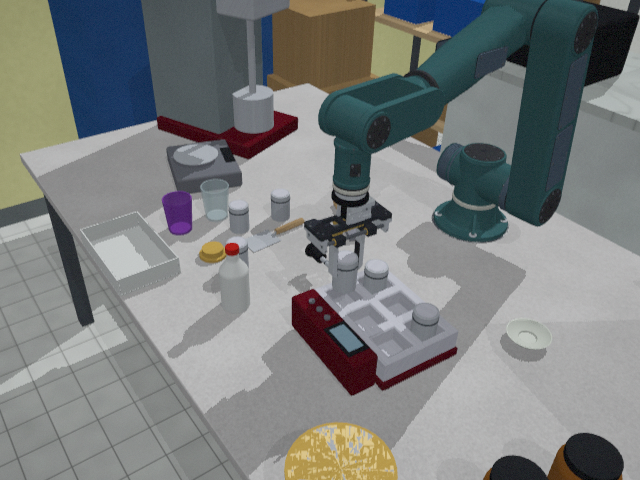

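apply_moves:
  moves:
    - [[0,0,0.5],[0,0,0],0.45]
    - [[0,0,1],[0,0,0],0.45]
    - [[0,0,1.4],[0,0,0],0.45]
    - [[0,0,1.7],[0,0,0],0.45]
    - [[0,0,2],[0,0,0],0.45]
    - [[0,0,2.2],[0,0,0],0.45]
    - [[0,0,2.4],[0,0,0],0.45]
    - [[0,0,2.6],[0,0,0],0.45]
    - [[0,0,2.8],[0,0,0],0.45]
    - [[0,0,2.8],[0,0,0],0.45]

```text
time: 14.08
tool_pos: [0.5592, 0.1137, 0.1221]
ee_rot: [-3.141, 0.0, 1.495]
wrist_force: [0.0, -0.1, -1.5]
width: 0.0537
```

apply_moves:
  moves:
    - [[0,0,0.4],[0,0,0],0.45]
    - [[0,0,0.8],[0,0,0],0.45]
    - [[0,0,1.2],[0,0,0],0.45]
    - [[0,0,1.6],[0,0,0],0.45]
    - [[0,0,1.9],[0,0,0],0.45]
    - [[0,0,2.1],[0,0,0],0.45]
    - [[0,0,2.3],[0,0,0],0.45]
    - [[0,0,2.4],[0,0,0],0.45]
    - [[0,0,2.4],[0,0,0],0.45]
    - [[0,0,2.4],[0,0,0],0.45]

```text
time: 14.92
tool_pos: [0.5595, 0.1137, 0.0987]
ee_rot: [3.141, -0.0, 1.495]
wrist_force: [-0.7, -0.6, -3.4]
width: 0.0536
```

apply_moves:
  moves:
    - [[0,0,0.1],[0,0,0],0.45]
    - [[0,0,0.15],[0,0,0],0.45]
    - [[0,0,0.15],[0,0,0],0.72]
    - [[0,0,0.15],[0,0,0],0.72]
    - [[0,0,0.15],[0,0,0],0.72]
    - [[0,0,-1],[0,0,0],0.72]
    - [[0,0,-4],[0,0,0],0.72]
    - [[0,0,-8],[0,0,0],0.72]
    - [[0,0,-12],[0,0,0],1]
    - [[0,0,-16],[0,0,0],1]

```text
time: 15.75
tool_pos: [0.5591, 0.1137, 0.2616]
ee_rot: [3.14, -0.0, 1.495]
wrist_force: [0.9, -0.1, -0.3]
width: 0.0776
```

```bash
python3 - <<'E'
from h import *
im,c=snap('wrist','w9'); snap('scene','s9'); print(plan([.437,-.3265,.22],1.495))
E
```

```text
(array([-44.9 ,  -9.27,   4.64]), array([ 0.018, -0.003, -0.   ]))
```

View pics/w9.png

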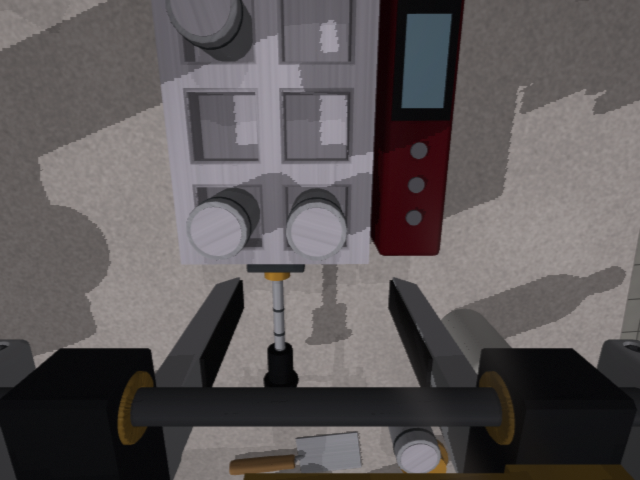

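apply_moves:
  moves:
    - [[-4,-0.8,0],[0,0,0],1]
    - [[-8,-1.6,0],[0,0,0],1]
    - [[-12,-2.4,0],[0,0,0],1]
    - [[-16,-3.3,0],[0,0,0],1]
    - [[-20,-4.1,0],[0,0,0],1]
    - [[-24,-5,1],[0,0,0],1]
    - [[-28,-5.8,2],[0,0,0],1]
    - [[-32,-6.6,3],[0,0,0],1]
    - [[-36,-7.4,4],[0,0,0],1]
    - [[-39.5,-8.2,4.6],[0,0,0],1]

```text
time: 16.68
tool_pos: [0.4463, -0.2758, 0.2119]
ee_rot: [-3.141, -0.0, 1.494]
wrist_force: [0.4, -1.0, 0.4]
width: 0.0941
```

apply_moves:
  moves:
    - [[-2,-0.4,0.7],[0,0,0],1]
    - [[-4,-0.8,1.4],[0,0,0],1]
    - [[-5.4,-1.1,2],[0,0,0],1]
    - [[-5.4,-1.1,2],[0,0,0],1]
    - [[-5.4,-1.1,2],[0,0,0],1]
    - [[-5.4,-1.1,2],[0,0,0],1]
    - [[-5.4,-1.1,2],[0,0,0],1]
    - [[-5.4,-1.1,2],[0,0,0],1]
    - [[-5.4,-1.1,2],[0,0,0],1]
    - [[-5.4,-1.1,2],[0,0,0],1]

```text
time: 17.52
tool_pos: [0.433, -0.3264, 0.193]
ee_rot: [3.141, 0.0, 1.496]
wrist_force: [-0.3, 0.0, -0.2]
width: 0.094
```

```bash
cat > look.py <<'E'
import sys
from h import *
x,y,n=float(sys.argv[1]),float(sys.argv[2]),sys.argv[3]
print(tool()[0])
im,c=snap('wrist',n)
p=proj(c,[x,y,.08]);print(p)
drawl(im,[],n+'z',(200,150,440,390))
L=lids(im,[tuple(int(q) for q in p)],c);print(L); X=plane(c,L[0][:2],.08); print(X)
drawl(im,L,n+'e',(200,150,440,390))
print(plan([X[0],X[1],.055],1.495))
E
python3 look.py .437 -.3265 w10
```

```text
[ 0.433  -0.3264  0.193 ]
[321.6973 239.8449]
[(322.51794052124023, 239.77762603759766, 27.960097312927246, np.float64(33.99217856094266), (54.041263580322266, 57.79912567138672), 79.81645202636719)]
[ 0.4377 -0.3265  0.08  ]
(array([ 0.04,  0.46, 13.79]), array([0.   , 0.   , 0.001]))
```

View pics/w10e.png

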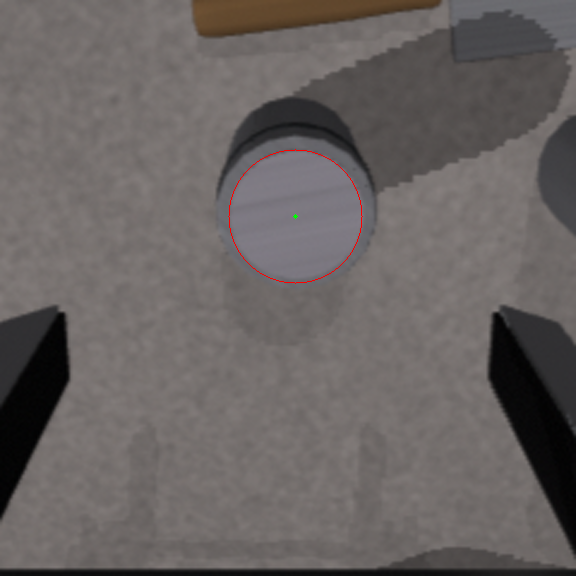

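apply_moves:
  moves:
    - [[0,0.5,3],[0,0,0],1]
    - [[0,0.5,6],[0,0,0],1]
    - [[0,0.5,9],[0,0,0],1]
    - [[0,0.5,11.5],[0,0,0],1]
    - [[0,0.5,13],[0,0,0],1]
    - [[0,0.5,13.8],[0,0,0],1]
    - [[0,0.5,13.8],[0,0,0],1]
    - [[0,0.5,13.8],[0,0,0],0.45]
    - [[0,0.5,13.8],[0,0,0],0.45]
    - [[0,0.5,13.8],[0,0,0],0.45]

```text
time: 18.4
tool_pos: [0.4386, -0.3282, 0.0565]
ee_rot: [3.139, 0.002, 1.495]
wrist_force: [0.9, -0.6, -0.0]
width: 0.0773
```

apply_moves:
  moves:
    - [[0,0,0],[0,0,0],0.45]
    - [[0,0,0],[0,0,0],0.45]
    - [[0,0,0],[0,0,0],0.45]
    - [[0,0,0],[0,0,0],0.45]
    - [[0,0,0],[0,0,0],0.45]
    - [[0,0,-1],[0,0,0],0.45]
    - [[0,0,-4],[0,0,0],0.45]
    - [[0,0,-8],[0,0,0],0.45]
    - [[0,0,-12],[0,0,0],0.45]
    - [[0,0,-16],[0,0,0],0.45]

```text
time: 19.23
tool_pos: [0.4365, -0.3266, 0.2154]
ee_rot: [-3.139, -0.002, 1.495]
wrist_force: [0.1, 0.0, -2.8]
width: 0.0534
```

```bash
python3 - <<'E'
from h import *
print(plan([.4795,.2062,.235],1.495),plan([.5655,.2,.235],1.495),plan([.572,.2857,.235],1.495))
E
```

```text
(array([53.46,  0.23, -1.86]), array([-0.003, -0.002, -0.   ])) (array([53.49,  8.85, -1.89]), array([-0.003, -0.002, -0.   ])) (array([62.09,  8.85, -1.87]), array([-0.003, -0.002, -0.   ]))
```

apply_moves:
  moves:
    - [[3,0.4,-0.5],[0,0,0],0.45]
    - [[7,1,-1],[0,0,0],0.45]
    - [[11,1.5,-1.5],[0,0,0],0.45]
    - [[15,2.1,-1.9],[0,0,0],0.45]
    - [[19,2.7,-1.9],[0,0,0],0.45]
    - [[23,3.3,-1.9],[0,0,0],0.45]
    - [[27,3.9,-1.9],[0,0,0],0.45]
    - [[31,4.5,-1.9],[0,0,0],0.45]
    - [[35,5,-1.9],[0,0,0],0.45]
    - [[39,5.6,-1.9],[0,0,0],0.45]

```text
time: 20.07
tool_pos: [0.5222, 0.0591, 0.2333]
ee_rot: [-3.14, 0.001, 1.495]
wrist_force: [1.2, 0.1, -3.1]
width: 0.0533
```

apply_moves:
  moves:
    - [[4,0.6,0],[0,0,0],0.45]
    - [[8,1.1,0],[0,0,0],0.45]
    - [[12,1.7,0],[0,0,0],0.45]
    - [[16,2.3,0],[0,0,0],0.45]
    - [[19,2.7,0],[0,0,0],0.45]
    - [[21,3,0],[0,0,0],0.45]
    - [[22,3.2,0],[0,0,0],0.45]
    - [[22,3.2,0],[0,0,0],0.45]
    - [[22,3.2,0],[0,0,0],0.45]
    - [[22,3.2,0],[0,0,0],0.45]

```text
time: 20.9
tool_pos: [0.5715, 0.2726, 0.2336]
ee_rot: [-3.141, 0.001, 1.493]
wrist_force: [0.8, 0.2, -3.4]
width: 0.054
```

```bash
python3 - <<'E'
from h import *
print(tool()[0]);print(plan([.5723,.2853,.145],1.495))
E
```

```text
[0.5715 0.2726 0.2336]
(array([ 1.28, -0.02,  8.86]), array([-0.001,  0.001, -0.002]))
```

apply_moves:
  moves:
    - [[0.6,0,0],[0,0,0],0.45]
    - [[1.2,0,1],[0,0,0],0.45]
    - [[1.2,0,3],[0,0,0],0.45]
    - [[1.2,0,5],[0,0,0],0.45]
    - [[1.2,0,7],[0,0,0],0.45]
    - [[1.2,0,8.2],[0,0,0],0.45]
    - [[1.2,0,8.8],[0,0,0],0.45]
    - [[1.2,0,8.8],[0,0,0],0.45]
    - [[1.2,0,8.8],[0,0,0],0.45]
    - [[1.2,0,8.8],[0,0,0],0.45]

```text
time: 21.73
tool_pos: [0.5734, 0.2865, 0.1474]
ee_rot: [3.139, -0.001, 1.495]
wrist_force: [1.2, 0.7, -2.0]
width: 0.0536
```

```bash
python3 - <<'E'
from h import *
im,c=snap('wrist','w11'); print(tool()[0]);print(plan([.5723,.2853,.122],1.495))
E
```

```text
[0.5735 0.2865 0.1476]
(array([-0.13, -0.12,  2.56]), array([ 0.003, -0.002, -0.   ]))
```

View pics/w11.png

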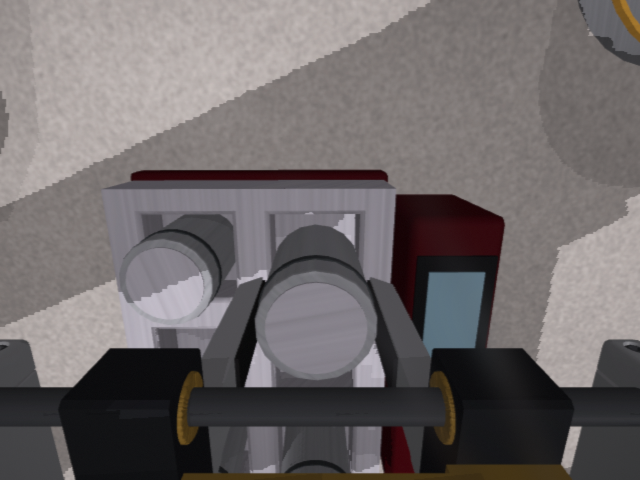

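apply_moves:
  moves:
    - [[-0.1,-0.1,0.5],[0,0,0],0.45]
    - [[-0.1,-0.1,1],[0,0,0],0.45]
    - [[-0.1,-0.1,1.4],[0,0,0],0.45]
    - [[-0.1,-0.1,1.7],[0,0,0],0.45]
    - [[-0.1,-0.1,2],[0,0,0],0.45]
    - [[-0.1,-0.1,2.2],[0,0,0],0.45]
    - [[-0.1,-0.1,2.4],[0,0,0],0.45]
    - [[-0.1,-0.1,2.5],[0,0,0],0.45]
    - [[-0.1,-0.1,2.6],[0,0,0],0.45]
    - [[-0.1,-0.1,2.6],[0,0,0],0.45]

```text
time: 22.62
tool_pos: [0.5714, 0.2853, 0.1195]
ee_rot: [-3.141, -0.0, 1.495]
wrist_force: [0.2, -0.4, -2.2]
width: 0.054
```

apply_moves:
  moves:
    - [[0,0,0.4],[0,0,0],0.45]
    - [[0,0,0.8],[0,0,0],0.45]
    - [[0,0,1.2],[0,0,0],0.45]
    - [[0,0,1.5],[0,0,0],0.45]
    - [[0,0,1.8],[0,0,0],0.45]
    - [[0,0,2],[0,0,0],0.45]
    - [[0,0,2.1],[0,0,0],0.45]
    - [[0,0,2.1],[0,0,0],0.45]
    - [[0,0,2.1],[0,0,0],0.45]
    - [[0,0,2.1],[0,0,0],0.45]

```text
time: 23.45
tool_pos: [0.5717, 0.2853, 0.0989]
ee_rot: [3.141, -0.0, 1.495]
wrist_force: [0.5, -0.8, -2.8]
width: 0.0536
```

apply_moves:
  moves:
    - [[0,0,0.1],[0,0,0],0.45]
    - [[0,0,0.15],[0,0,0],0.45]
    - [[0,0,0.15],[0,0,0],0.7]
    - [[0,0,0.15],[0,0,0],0.7]
    - [[0,0,0.15],[0,0,0],0.7]
    - [[0,0,-1],[0,0,0],0.7]
    - [[0,0,-4],[0,0,0],0.7]
    - [[0,0,-8],[0,0,0],0.7]
    - [[0,0,-11],[0,0,0],0.7]
    - [[0,0,-14],[0,0,0],1]

```text
time: 24.28
tool_pos: [0.5717, 0.2854, 0.2425]
ee_rot: [3.139, -0.002, 1.495]
wrist_force: [0.5, 1.2, 0.1]
width: 0.0696
```

```bash
python3 - <<'E'
from h import *
snap('scene','s12');snap('wrist','w12'); print(tool()[0]);print(plan([.567,-.34,.215],1.495))
E
```

```text
[0.574  0.2863 0.2481]
(array([-62.53,   4.  ,   2.94]), array([ 0.014, -0.007, -0.   ]))
```

View pics/s12.png

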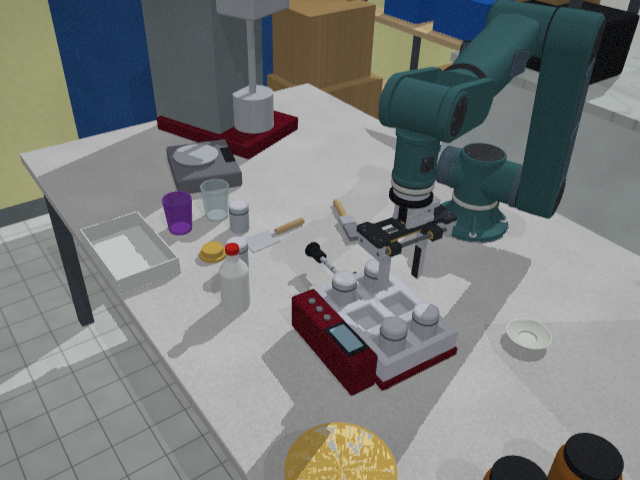

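View pics/w12.png

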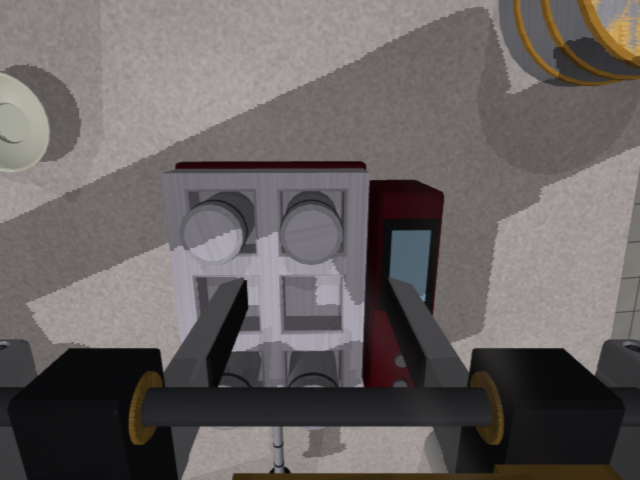

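apply_moves:
  moves:
    - [[-4,0.3,0],[0,0,0],1]
    - [[-8,0.5,0],[0,0,0],1]
    - [[-12,0.8,0],[0,0,0],1]
    - [[-16,1,0],[0,0,0],1]
    - [[-20,1.3,0],[0,0,0],1]
    - [[-24,1.5,0],[0,0,0],1]
    - [[-28,1.8,0],[0,0,0],1]
    - [[-32,2,0],[0,0,0],1]
    - [[-36,2.3,0],[0,0,0],1]
    - [[-40,2.6,0],[0,0,0],1]

```text
time: 25.22
tool_pos: [0.5664, -0.1174, 0.2385]
ee_rot: [3.142, -0.0, 1.495]
wrist_force: [1.1, 1.2, 0.1]
width: 0.0939
```

apply_moves:
  moves:
    - [[-4,0.3,0],[0,0,0],1]
    - [[-8,0.5,0],[0,0,0],1]
    - [[-12,0.8,0.8],[0,0,0],1]
    - [[-16,1,1.8],[0,0,0],1]
    - [[-20,1.2,2.8],[0,0,0],1]
    - [[-22,1.4,4],[0,0,0],1]
    - [[-22.5,1.4,4.5],[0,0,0],1]
    - [[-22.5,1.4,4.5],[0,0,0],1]
    - [[-22.5,1.4,4.5],[0,0,0],1]
    - [[-22.5,1.4,4.5],[0,0,0],1]

```text
time: 26.05
tool_pos: [0.5646, -0.3394, 0.1947]
ee_rot: [3.14, -0.0, 1.497]
wrist_force: [-0.4, -0.3, -0.1]
width: 0.0942
```

```bash
python3 look.py .567 -.3395 w13
```

```text
[ 0.5646 -0.3394  0.1947]
[319.6103 239.4236]
[(319.2464714050293, 239.11710357666016, 27.615635871887207, np.float64(33.781081612376965), (52.777259826660156, 57.68528366088867), 88.55049896240234)]
[ 0.5667 -0.3392  0.08  ]
(array([ 0.03,  0.17, 14.01]), array([0.002, 0.   , 0.002]))
```

View pics/w13e.png

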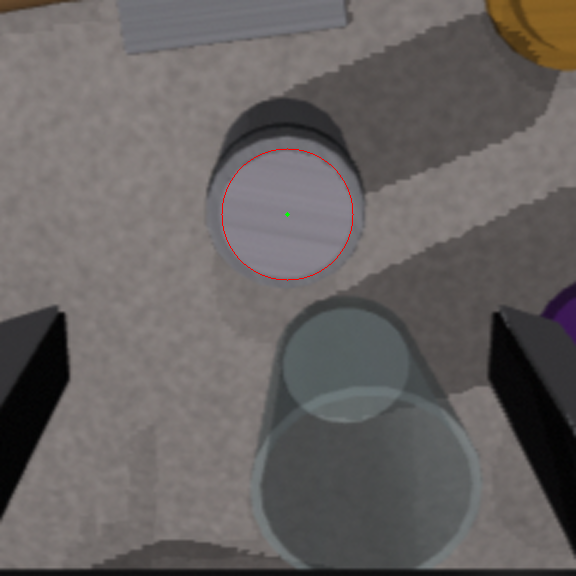

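apply_moves:
  moves:
    - [[0,0.2,3],[0,0,0],1]
    - [[0,0.2,6],[0,0,0],1]
    - [[0,0.2,9],[0,0,0],1]
    - [[0,0.2,11.5],[0,0,0],1]
    - [[0,0.2,13],[0,0,0],1]
    - [[0,0.2,14],[0,0,0],1]
    - [[0,0.2,14],[0,0,0],1]
    - [[0,0.2,14],[0,0,0],0.45]
    - [[0,0.2,14],[0,0,0],0.45]
    - [[0,0.2,14],[0,0,0],0.45]

```text
time: 26.93
tool_pos: [0.5672, -0.3417, 0.0561]
ee_rot: [3.138, 0.002, 1.495]
wrist_force: [0.0, -1.4, 0.2]
width: 0.0772
```

apply_moves:
  moves:
    - [[0,0,0],[0,0,0],0.45]
    - [[0,0,0],[0,0,0],0.45]
    - [[0,0,0],[0,0,0],0.45]
    - [[0,0,0],[0,0,0],0.45]
    - [[0,0,0],[0,0,0],0.45]
    - [[0,0,-1],[0,0,0],0.45]
    - [[0,0,-4],[0,0,0],0.45]
    - [[0,0,-8],[0,0,0],0.45]
    - [[0,0,-12],[0,0,0],0.45]
    - [[0,0,-16],[0,0,0],0.45]

```text
time: 27.77
tool_pos: [0.5648, -0.3405, 0.214]
ee_rot: [-3.138, -0.002, 1.495]
wrist_force: [0.8, -0.4, -3.2]
width: 0.0535
```

```bash
python3 - <<'E'
from h import *
print(plan([.5658,.1995,.235],1.495))
E
```

```text
(array([53.86, -4.02, -1.99]), array([-0.003, -0.002, -0.   ]))
```

apply_moves:
  moves:
    - [[3,-0.2,-0.5],[0,0,0],0.45]
    - [[7,-0.5,-1],[0,0,0],0.45]
    - [[11,-0.8,-1.5],[0,0,0],0.45]
    - [[15,-1.1,-2],[0,0,0],0.45]
    - [[19,-1.4,-2],[0,0,0],0.45]
    - [[23,-1.7,-2],[0,0,0],0.45]
    - [[27,-2,-2],[0,0,0],0.45]
    - [[31,-2.3,-2],[0,0,0],0.45]
    - [[35,-2.6,-2],[0,0,0],0.45]
    - [[39,-2.9,-2],[0,0,0],0.45]

```text
time: 28.6
tool_pos: [0.5654, 0.0517, 0.2331]
ee_rot: [-3.139, 0.0, 1.494]
wrist_force: [0.5, -0.2, -3.8]
width: 0.0537
```

apply_moves:
  moves:
    - [[4,-0.3,0],[0,0,0],0.45]
    - [[8,-0.6,0],[0,0,0],0.45]
    - [[11,-0.8,0],[0,0,0],0.45]
    - [[13,-1,1],[0,0,0],0.45]
    - [[14.8,-1.1,3],[0,0,0],0.45]
    - [[14.8,-1.1,5],[0,0,0],0.45]
    - [[14.8,-1.1,7],[0,0,0],0.45]
    - [[14.8,-1.1,8.5],[0,0,0],0.45]
    - [[14.8,-1.1,8.5],[0,0,0],0.45]
    - [[14.8,-1.1,8.5],[0,0,0],0.45]

```text
time: 29.43
tool_pos: [0.5657, 0.198, 0.1471]
ee_rot: [-3.137, 0.001, 1.495]
wrist_force: [-0.3, 0.3, -2.4]
width: 0.0538
```

```bash
python3 - <<'E'
from h import *
im,c=snap('wrist','w14'); print(tool()[0]);print(plan([.5658,.1995,.122],1.495))
E
```

```text
[0.5667 0.1982 0.1488]
(array([ 0.12, -0.1 ,  2.68]), array([-0.001,  0.   , -0.   ]))
```

View pics/w14.png

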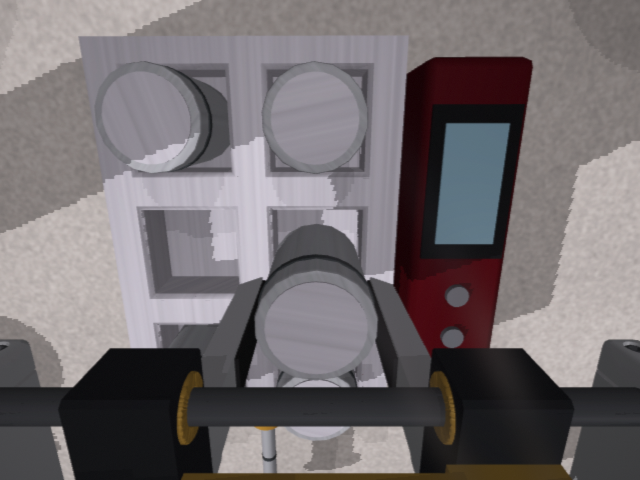

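```bash
python3 - <<'E'
import cv2,numpy as np
v=np.hstack([cv2.resize(cv2.imread(f'pics/{n}.png')[200:390,250:383],None,fx=2,fy=3) for n in ('w8','w11','w14')])
cv2.imwrite('pics/cmp.png',v)
E
```

```text
(no output)
```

View pics/cmp.png

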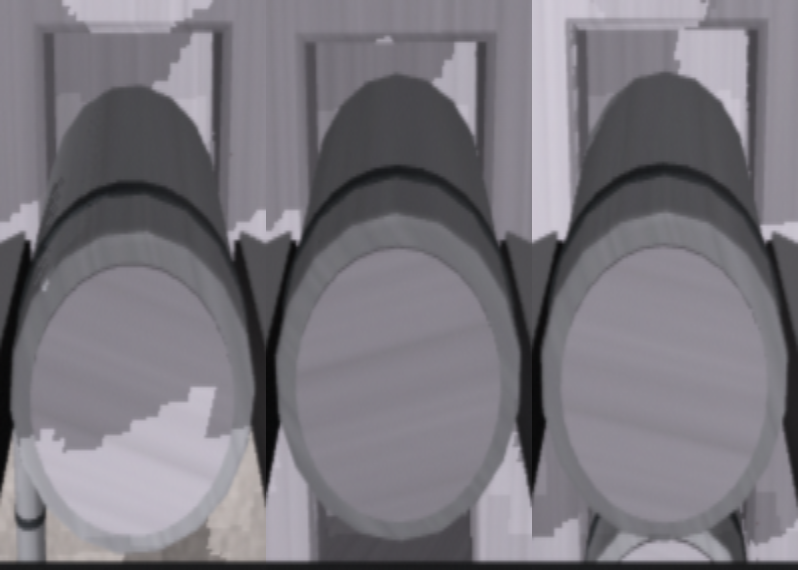

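apply_moves:
  moves:
    - [[0,-0.1,0.5],[0,0,0],0.45]
    - [[0,-0.1,1],[0,0,0],0.45]
    - [[0,-0.1,1.4],[0,0,0],0.45]
    - [[0,-0.1,1.7],[0,0,0],0.45]
    - [[0,-0.1,2],[0,0,0],0.45]
    - [[0,-0.1,2.2],[0,0,0],0.45]
    - [[0,-0.1,2.4],[0,0,0],0.45]
    - [[0,-0.1,2.6],[0,0,0],0.45]
    - [[0,-0.1,2.7],[0,0,0],0.45]
    - [[0,-0.1,2.7],[0,0,0],0.45]

```text
time: 30.32
tool_pos: [0.5658, 0.1984, 0.1213]
ee_rot: [-3.141, 0.0, 1.495]
wrist_force: [-0.0, -0.1, -3.1]
width: 0.0537
```

apply_moves:
  moves:
    - [[0,0,0.4],[0,0,0],0.45]
    - [[0,0,0.8],[0,0,0],0.45]
    - [[0,0,1.2],[0,0,0],0.45]
    - [[0,0,1.5],[0,0,0],0.45]
    - [[0,0,1.8],[0,0,0],0.45]
    - [[0,0,2],[0,0,0],0.45]
    - [[0,0,2.2],[0,0,0],0.45]
    - [[0,0,2.3],[0,0,0],0.45]
    - [[0,0,2.3],[0,0,0],0.45]
    - [[0,0,2.3],[0,0,0],0.45]

```text
time: 31.15
tool_pos: [0.566, 0.1984, 0.0987]
ee_rot: [3.141, -0.0, 1.495]
wrist_force: [0.1, -0.2, -2.9]
width: 0.0535
```

apply_moves:
  moves:
    - [[0,0,0.1],[0,0,0],0.45]
    - [[0,0,0.15],[0,0,0],0.45]
    - [[0,0,0.15],[0,0,0],0.7]
    - [[0,0,0.15],[0,0,0],0.7]
    - [[0,0,0.15],[0,0,0],0.7]
    - [[0,0,-1],[0,0,0],0.7]
    - [[0,0,-4],[0,0,0],0.7]
    - [[0,0,-8],[0,0,0],0.7]
    - [[0,0,-11],[0,0,0],0.7]
    - [[0,0,-14],[0,0,0],1]

```text
time: 31.98
tool_pos: [0.5661, 0.1985, 0.2425]
ee_rot: [3.138, -0.001, 1.495]
wrist_force: [0.6, 0.5, 0.6]
width: 0.0695
```

```bash
python3 - <<'E'
from h import *
snap('wrist','w15');snap('scene','s15'); print(tool()[0]);print(plan([.66,-.187,.215],1.495),plan([.66,-.187,.215],1.495-.8))
E
```

```text
[0.5686 0.1992 0.2477]
(array([-37.83,  11.99,   3.26]), array([ 0.014, -0.005, -0.   ])) (array([-37.83,  11.99,   3.26]), array([ 0.012, -0.01 ,  0.8  ]))
```

View pics/w15.png

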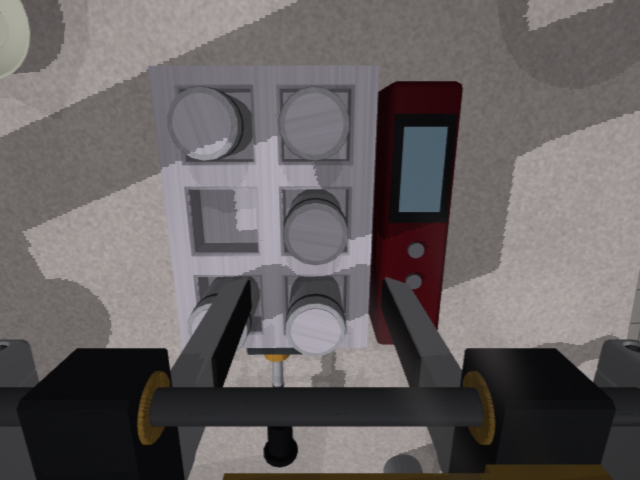

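View pics/s15.png

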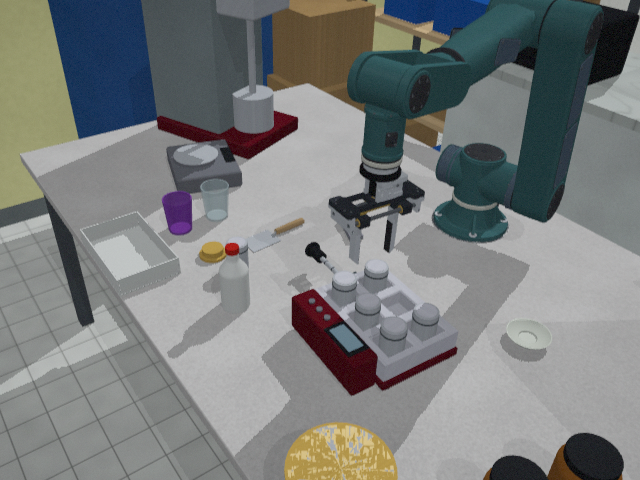

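apply_moves:
  moves:
    - [[-4,1.2,0],[0,0,0],1]
    - [[-8,2.5,0],[0,0,0],1]
    - [[-12,3.8,0],[0,0,0],1]
    - [[-16,5,0],[0,0,0],1]
    - [[-20,6.3,0],[0,0,0],1]
    - [[-24,7.6,0],[0,0,0],1]
    - [[-28,8.8,0.8],[0,0,0],1]
    - [[-32,10.2,1.6],[0,0,0],1]
    - [[-35.5,11.3,2.6],[0,0,0],1]
    - [[-37.8,12,3.4],[0,0,0],1]

```text
time: 32.92
tool_pos: [0.6566, -0.1919, 0.2029]
ee_rot: [-3.14, 0.001, 1.491]
wrist_force: [0.1, -0.1, -0.3]
width: 0.094
```

apply_moves:
  moves:
    - [[0,0,0.6],[0,0,0],1]
    - [[0,0,1.2],[0,0,0],1]
    - [[0,0,1.2],[0,0,0],1]
    - [[0,0,1.2],[0,0,0],1]
    - [[0,0,1.2],[0,0,0],1]
    - [[0,0,1.2],[0,0,0],1]
    - [[0,0,1.2],[0,0,0],1]
    - [[0,0,1.2],[0,0,0],1]
    - [[0,0,1.2],[0,0,0],1]
    - [[0,0,1.2],[0,0,0],1]

```text
time: 33.75
tool_pos: [0.6569, -0.1874, 0.1928]
ee_rot: [3.141, 0.0, 1.495]
wrist_force: [0.7, -0.2, 0.4]
width: 0.0937
```

```bash
python3 look.py .66 -.187 w16
```

```text
[ 0.6569 -0.1874  0.1928]
[320.5863 239.4035]
[(320.29884338378906, 240.783447265625, 27.745299339294434, np.float64(34.01215825923796), (53.610191345214844, 57.37100601196289), 82.04946899414062)]
[ 0.6597 -0.1881  0.08  ]
(array([-0.04,  0.28, 13.77]), array([ 0., -0., -0.]))
```

View pics/w16e.png

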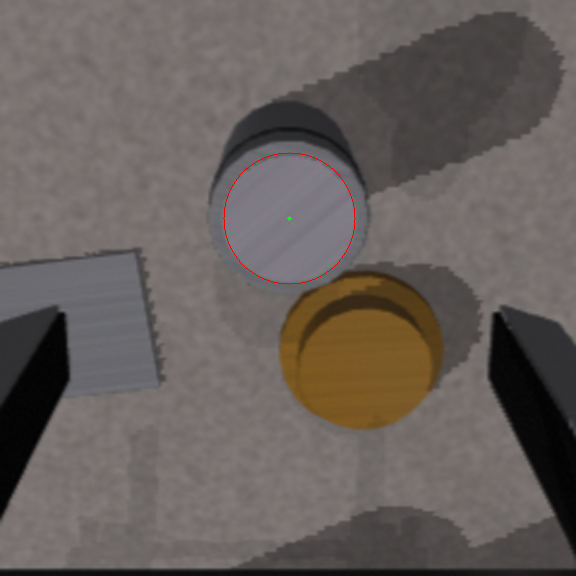

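apply_moves:
  moves:
    - [[0,0.3,3],[0,0,0],1]
    - [[0,0.3,6],[0,0,0],1]
    - [[0,0.3,9],[0,0,0],1]
    - [[0,0.3,11.5],[0,0,0],1]
    - [[0,0.3,13],[0,0,0],1]
    - [[0,0.3,13.8],[0,0,0],1]
    - [[0,0.3,13.8],[0,0,0],1]
    - [[0,0.3,13.8],[0,0,0],0.45]
    - [[0,0.3,13.8],[0,0,0],0.45]
    - [[0,0.3,13.8],[0,0,0],0.45]

```text
time: 34.63
tool_pos: [0.6611, -0.1883, 0.057]
ee_rot: [3.138, 0.001, 1.495]
wrist_force: [0.7, 0.2, -0.2]
width: 0.0775
```

apply_moves:
  moves:
    - [[0,0,0],[0,0,0],0.45]
    - [[0,0,0],[0,0,0],0.45]
    - [[0,0,0],[0,0,0],0.45]
    - [[0,0,0],[0,0,0],0.45]
    - [[0,0,0],[0,0,0],0.45]
    - [[0,0,-1],[0,0,0],0.45]
    - [[0,0,-4],[0,0,0],0.45]
    - [[0,0,-8],[0,0,0],0.45]
    - [[0,0,-12],[0,0,0],0.45]
    - [[0,0,-16],[0,0,0],0.45]

```text
time: 35.47
tool_pos: [0.6588, -0.1874, 0.215]
ee_rot: [-3.138, -0.001, 1.495]
wrist_force: [0.5, -0.5, -2.6]
width: 0.0537
```

```bash
python3 - <<'E'
from h import *
print(plan([.4795,.205,.235],1.495))
E
```

```text
(array([ 37.77, -20.87,  -1.89]), array([-0.003, -0.001, -0.   ]))
```

apply_moves:
  moves:
    - [[3.4,-1.9,-1],[0,0,0],0.45]
    - [[6.8,-3.8,-1.9],[0,0,0],0.45]
    - [[10.2,-5.7,-1.9],[0,0,0],0.45]
    - [[13.6,-7.6,-1.9],[0,0,0],0.45]
    - [[17,-9.5,-1.9],[0,0,0],0.45]
    - [[20.4,-11.4,-1.9],[0,0,0],0.45]
    - [[23.8,-13.2,-1.9],[0,0,0],0.45]
    - [[27.2,-15,-1.9],[0,0,0],0.45]
    - [[30.6,-16.9,-1.9],[0,0,0],0.45]
    - [[34,-18.8,-1.9],[0,0,0],0.45]

```text
time: 36.3
tool_pos: [0.4964, 0.1668, 0.2332]
ee_rot: [-3.14, 0.0, 1.494]
wrist_force: [0.6, 0.2, -3.2]
width: 0.0534
```

apply_moves:
  moves:
    - [[2,-1.1,0],[0,0,0],0.45]
    - [[3.6,-2,0],[0,0,0],0.45]
    - [[3.6,-2,1],[0,0,0],0.45]
    - [[3.6,-2,2],[0,0,0],0.45]
    - [[3.6,-2,3],[0,0,0],0.45]
    - [[3.6,-2,3.5],[0,0,0],0.45]
    - [[3.6,-2,3.5],[0,0,0],0.45]
    - [[3.6,-2,3.5],[0,0,0],0.45]
    - [[3.6,-2,3.5],[0,0,0],0.45]
    - [[3.6,-2,3.5],[0,0,0],0.45]

```text
time: 37.13
tool_pos: [0.4816, 0.2026, 0.1993]
ee_rot: [3.14, -0.001, 1.494]
wrist_force: [0.4, -0.1, -3.7]
width: 0.0535
```

```bash
python3 - <<'E'
from h import *
im,c=snap('wrist','w17'); print(tool()[0]);print(plan([.480,.2055,.148],1.495))
E
```

```text
[0.4815 0.2027 0.1993]
(array([ 0.27, -0.18,  5.13]), array([ 0.001, -0.001, -0.001]))
```

View pics/w17.png

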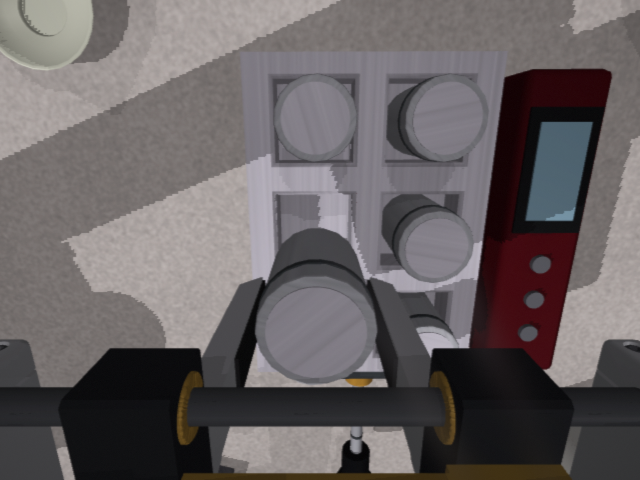

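apply_moves:
  moves:
    - [[0.2,-0.1,0.5],[0,0,0],0.45]
    - [[0.4,-0.2,1.2],[0,0,0],0.45]
    - [[0.4,-0.2,2],[0,0,0],0.45]
    - [[0.4,-0.2,3],[0,0,0],0.45]
    - [[0.4,-0.2,4],[0,0,0],0.45]
    - [[0.4,-0.2,4.8],[0,0,0],0.45]
    - [[0.4,-0.2,5.1],[0,0,0],0.45]
    - [[0.4,-0.2,5.1],[0,0,0],0.45]
    - [[0.4,-0.2,5.1],[0,0,0],0.45]
    - [[0.4,-0.2,5.1],[0,0,0],0.45]

```text
time: 38.02
tool_pos: [0.4797, 0.2071, 0.1482]
ee_rot: [3.14, -0.001, 1.495]
wrist_force: [0.2, 1.2, -4.4]
width: 0.0538
```

```bash
python3 - <<'E'
from h import *
im,c=snap('wrist','w18'); print(tool()[0]);print(plan([.480,.2066,.122],1.495))
E
```

```text
[0.4798 0.2072 0.1484]
(array([-0.06,  0.02,  2.64]), array([ 0.001, -0.001, -0.   ]))
```

View pics/w18.png

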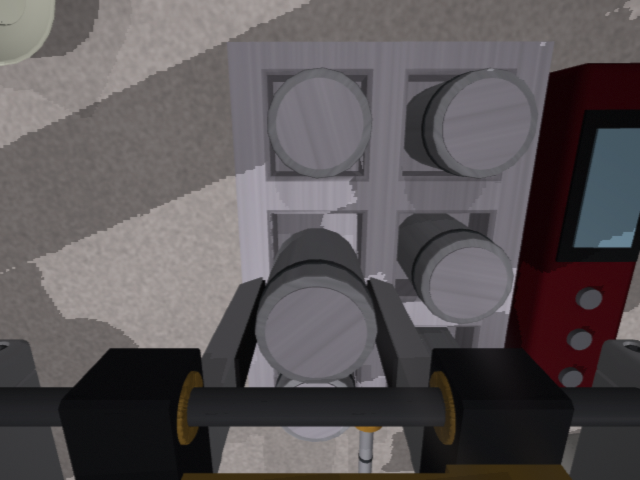

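apply_moves:
  moves:
    - [[0,0,0.5],[0,0,0],0.45]
    - [[0,0,1],[0,0,0],0.45]
    - [[0,0,1.4],[0,0,0],0.45]
    - [[0,0,1.7],[0,0,0],0.45]
    - [[0,0,2],[0,0,0],0.45]
    - [[0,0,2.2],[0,0,0],0.45]
    - [[0,0,2.4],[0,0,0],0.45]
    - [[0,0,2.6],[0,0,0],0.45]
    - [[0,0,2.7],[0,0,0],0.45]
    - [[0,0,2.7],[0,0,0],0.45]

```text
time: 38.9
tool_pos: [0.4792, 0.207, 0.1204]
ee_rot: [-3.141, 0.0, 1.495]
wrist_force: [0.3, -0.0, -3.5]
width: 0.0537
```

apply_moves:
  moves:
    - [[0,0,0.4],[0,0,0],0.45]
    - [[0,0,0.8],[0,0,0],0.45]
    - [[0,0,1.2],[0,0,0],0.45]
    - [[0,0,1.5],[0,0,0],0.45]
    - [[0,0,1.8],[0,0,0],0.45]
    - [[0,0,2],[0,0,0],0.45]
    - [[0,0,2.1],[0,0,0],0.45]
    - [[0,0,2.2],[0,0,0],0.45]
    - [[0,0,2.2],[0,0,0],0.45]
    - [[0,0,2.2],[0,0,0],0.45]

```text
time: 39.73
tool_pos: [0.4794, 0.2071, 0.0987]
ee_rot: [3.141, -0.0, 1.495]
wrist_force: [0.2, -0.7, -3.2]
width: 0.0538
```

apply_moves:
  moves:
    - [[0,0,0.1],[0,0,0],0.45]
    - [[0,0,0.15],[0,0,0],0.45]
    - [[0,0,0.15],[0,0,0],0.7]
    - [[0,0,0.15],[0,0,0],0.7]
    - [[0,0,0.15],[0,0,0],0.7]
    - [[0,0,-1],[0,0,0],0.7]
    - [[0,0,-4],[0,0,0],0.7]
    - [[0,0,-8],[0,0,0],0.7]
    - [[0,0,-11],[0,0,0],0.7]
    - [[0,0,-14],[0,0,0],1]

```text
time: 40.57
tool_pos: [0.4795, 0.2071, 0.2423]
ee_rot: [3.139, -0.001, 1.495]
wrist_force: [0.3, 0.7, -0.2]
width: 0.0697
```

```bash
python3 - <<'E'
from h import *
snap('wrist','w19');snap('scene','s19'); print(tool()[0]);print(plan([.5035,-.08,.19],1.495))
E
```

```text
[0.4821 0.2079 0.2471]
(array([-28.58,   4.24,   5.61]), array([ 0.014, -0.005, -0.   ]))
```

View pics/w19.png

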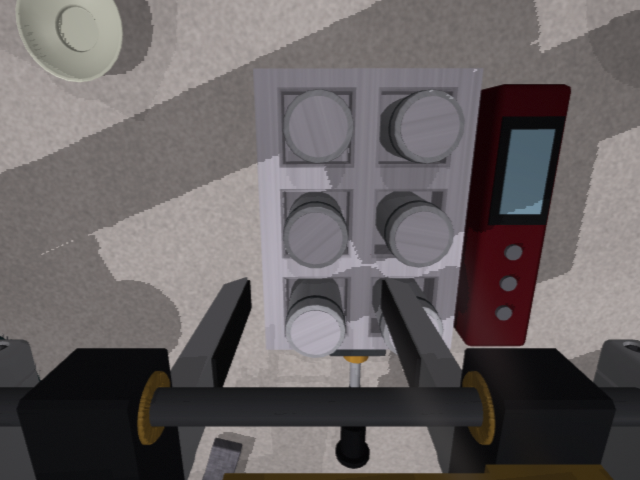

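View pics/s19.png

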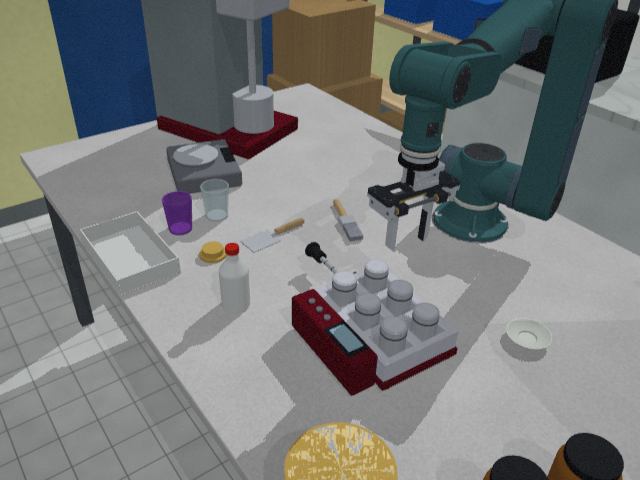

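apply_moves:
  moves:
    - [[-4,0.6,0],[0,0,0],1]
    - [[-8,1.2,0],[0,0,0],1]
    - [[-12,1.8,0],[0,0,0],1]
    - [[-16,2.5,1],[0,0,0],1]
    - [[-20,3.1,3],[0,0,0],1]
    - [[-23,3.7,5],[0,0,0],1]
    - [[-25.5,4.1,7],[0,0,0],1]
    - [[-26.6,4.1,9],[0,0,0],1]
    - [[-26.6,4.1,9.5],[0,0,0],1]
    - [[-26.6,4.1,9.5],[0,0,0],1]

```text
time: 41.5
tool_pos: [0.4985, -0.0612, 0.1416]
ee_rot: [-3.137, -0.001, 1.493]
wrist_force: [-0.2, -0.3, 0.3]
width: 0.0941
```

```bash
python3 - <<'E'
from h import *
im,c=snap('wrist','w20'); print(tool()[0]);print(plan([.5035,-.0615,.05],1.495)); print(proj(c,[.5035,-.0615,.055]))
cv2.imwrite('pics/w20c.png',im[0:400,160:480])
E
```

```text
[ 0.4996 -0.0607  0.1433]
(array([-0.06,  0.41,  9.33]), array([-0.001, -0.001, -0.   ]))
[324.3366 250.6699]
```

View pics/w20.png

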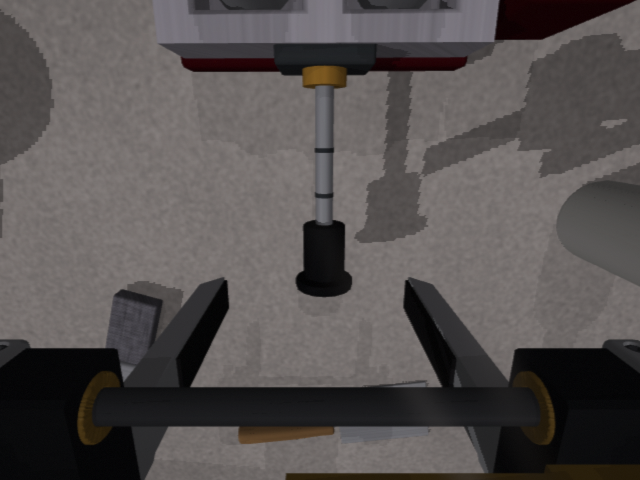

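Rod is still fully out, with both ring marks showing and the knob grip centred at (324, 248) as predicted. Take the knob.

apply_moves:
  moves:
    - [[0,0.4,2.5],[0,0,0],1]
    - [[0,0.4,5],[0,0,0],1]
    - [[0,0.4,7.5],[0,0,0],1]
    - [[0,0.4,8.8],[0,0,0],1]
    - [[0,0.4,9.3],[0,0,0],1]
    - [[0,0.4,9.3],[0,0,0],1]
    - [[0,0.4,9.3],[0,0,0],0.1]
    - [[0,0.4,9.3],[0,0,0],0.1]
    - [[0,0.4,9.3],[0,0,0],0.1]
    - [[0,0.4,9.3],[0,0,0],0.1]

```text
time: 42.38
tool_pos: [0.5049, -0.0617, 0.052]
ee_rot: [3.139, 0.0, 1.495]
wrist_force: [-0.7, -0.4, 0.4]
width: 0.0708
```

apply_moves:
  moves:
    - [[0,0,0],[0,0,0],0.1]
    - [[0,0,0],[0,0,0],0.1]
    - [[0,0,0],[0,0,0],0.1]
    - [[0,0,0],[0,0,0],0.1]
    - [[0,0,0],[0,0,0],0.1]
    - [[0,0,0],[0,0,0],0.1]
    - [[0,0,0],[0,0,0],0.1]
    - [[0,0,0],[0,0,0],0.1]
    - [[0,0,0],[0,0,0],0.1]
    - [[0,0,0],[0,0,0],0.1]

```text
time: 43.22
tool_pos: [0.5038, -0.0616, 0.0505]
ee_rot: [-3.141, -0.0, 1.495]
wrist_force: [-1.6, 1.2, 0.9]
width: 0.0291
```

apply_moves:
  moves:
    - [[0.4,0,0],[0,0,0],0.1]
    - [[0.8,0,0],[0,0,0],0.1]
    - [[1.2,0,0],[0,0,0],0.1]
    - [[1.6,0,0],[0,0,0],0.1]
    - [[2,0,0],[0,0,0],0.1]
    - [[2.4,0,0],[0,0,0],0.1]
    - [[2.7,0,0],[0,0,0],0.1]
    - [[2.9,0,0],[0,0,0],0.1]
    - [[3,0,0],[0,0,0],0.1]
    - [[3,0,0],[0,0,0],0.1]

```text
time: 44.05
tool_pos: [0.5061, -0.0317, 0.0505]
ee_rot: [-3.141, 0.001, 1.495]
wrist_force: [-1.1, 0.8, 0.1]
width: 0.0291
```

apply_moves:
  moves:
    - [[0,0,0],[0,0,0],0.1]
    - [[0,0,0],[0,0,0],0.1]
    - [[0,0,0],[0,0,0],0.6]
    - [[0,0,0],[0,0,0],0.6]
    - [[0,0,0],[0,0,0],0.6]
    - [[0,0,0],[0,0,0],0.6]
    - [[0,0,0],[0,0,0],0.6]
    - [[0,0,0],[0,0,0],0.6]
    - [[0,0,0],[0,0,0],0.6]
    - [[0,0,0],[0,0,0],0.6]

```text
time: 44.88
tool_pos: [0.5063, -0.0317, 0.0506]
ee_rot: [3.141, -0.0, 1.495]
wrist_force: [0.3, -0.0, 0.2]
width: 0.0564
```

apply_moves:
  moves:
    - [[0,0,-2],[0,0,0],0.7]
    - [[0,0,-5],[0,0,0],0.8]
    - [[0,0,-8],[0,0,0],1]
    - [[-0.5,0,-11],[0,0,0],1]
    - [[-1,0,-14],[0,0,0],1]
    - [[-1.5,0,-17],[0,0,0],1]
    - [[-2,0,-19],[0,0,0],1]
    - [[-2,0,-19],[0,0,0],1]
    - [[-2,0,-19],[0,0,0],1]
    - [[-2,0,-19],[0,0,0],1]

```text
time: 45.72
tool_pos: [0.5042, -0.0514, 0.2391]
ee_rot: [-3.139, -0.001, 1.495]
wrist_force: [-1.1, -0.2, -0.5]
width: 0.094
```

```bash
python3 - <<'E'
from h import *
im,c=snap('wrist','w21'); snap('scene','s21'); np.save('w21.npy',c,allow_pickle=True)
cv2.imwrite('pics/w21c.png',cv2.resize(im[0:280,220:420],None,fx=2.1,fy=2.1))
print(tool()[0])
E
```

```text
[ 0.5038 -0.0512  0.2382]
```

View pics/w21.png

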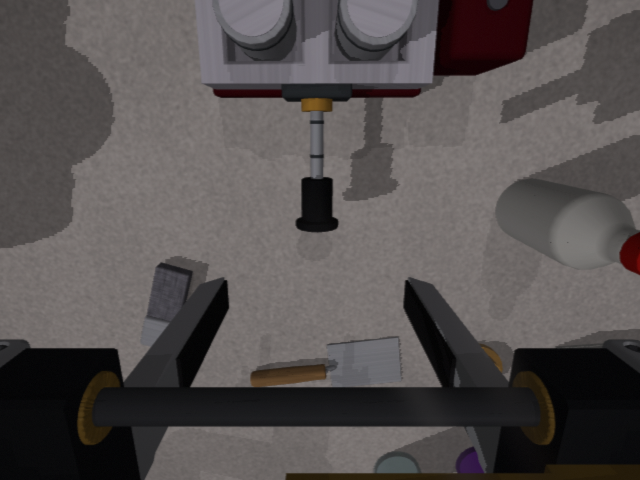

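View pics/w21c.png

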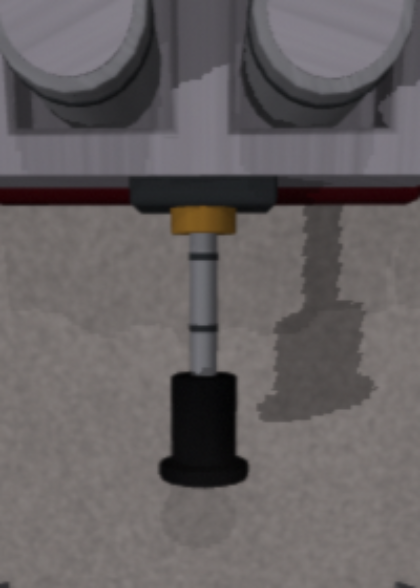

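```bash
python3 - <<'E'
from h import *
c=np.load('w21.npy',allow_pickle=True).item()
a=plane(c,(317,100.5),.055);b=plane(c,(317,178.5),.055);print(a,b,np.linalg.norm(a-b))
o=robot.get_obs();print(o['qvel'],o['wrist_force'],o['time'])
# all lids: height check between s21 and wrist w19-> view top now
snap('top','top21')
E
```

```text
[0.5124 0.0576 0.055 ] [ 0.5072 -0.0116  0.055 ] 0.06945774523484494
[-0.0004  0.0026 -0.0024  0.0003  0.0026 -0.0001] [-0.444  -0.3764  0.0376] 45.8167
```

View pics/s21.png

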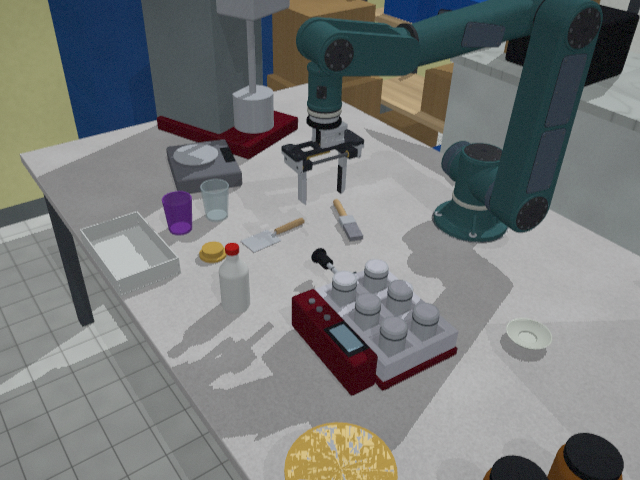

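View pics/top21.png

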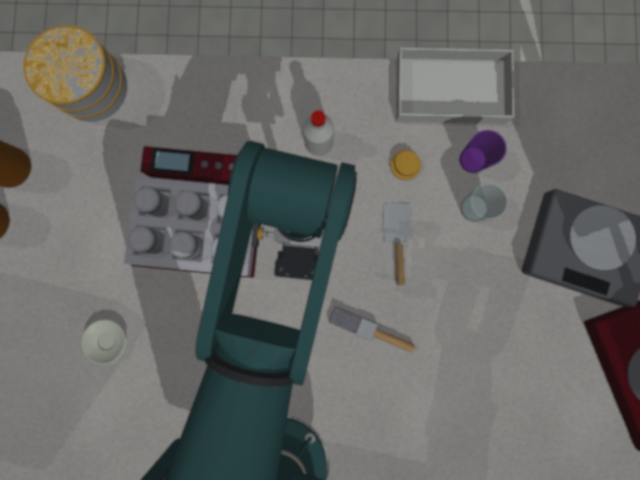

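Gap from plate to knob is 69.5 mm (hold = 70 mm). All six cells hold upright tins, the bystanders are where they were, and the arm is clear and still. Handing in.

```bash
python3 -c "
from bench import job
print(job.close_job())"
```

```text
the job is handed in; nothing more can be done
None
```

The job is done and handed in after about 46 s of robot time. I pulled the rod to load, filled the four empty cells (5, 3, 4, then 1) with the four spare tins, and pushed the rod back in to hold and let go.

**Last checks:**
- **Tins:** all six cells show an upright tin in the camera views. No spare went in with more than about 4.5 N on the wrist, and the two tins already there were not touched.
- **Rod:** the gap from guide plate to knob measured 97.8 mm at load (100 mm expected) and 69.5 mm at hold (70 mm expected).
- **Bystanders:** the scraper, brush, mould, beaker and wash bottle look unmoved in the pictures.
- **Arm:** it was clear of everything and still when I handed in.

**Failed or disagreed:**
- **Move slip:** one row of the release move after pulling the rod out was wrong and briefly tugged the knob against its end stop. The next picture showed the rod still fully out. I did not read the peak force during that tug.
- **Camera disagreement:** the top and wrist cameras disagreed by about 4–5 mm in y at the block. I used the wrist camera for both picking and placing so that its error would largely cancel.
- **Tin offset in the hand:** the tins sat up to 3 mm differently in the gripper. I corrected for this by eye on the last two.

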